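# Build the lens stack of a desk magnifier at the craft table

## Task

Build up the desk magnifier: into its leaning pink cell put first the black spacer, then the glass lens dome up, then the brass retaining ring, each squarely seated on the one before, and let go of them. Set the glass down gently, never let it drop, and leave the other things on the table where they are.

Things in the scene. Friction and masses are not known exactly. Their poses are not given: they have to be found in the camera images.
- spacer_mid (a point): Spacer: matt black plastic ring, 48 mm outside, 38 mm inside, 12 mm tall. The point is at its centre, half-way up. It lies flat on the mat at the start, and its z axis is the ring's axis.
- lens_mid (a point): Lens: clear pale-blue glass disc, 48 mm across, 10 mm thick at the rim, with a low dome on top (28 mm across, rising 3 mm above the flat rim). It lies dome up, and goes into the magnifier dome up. The point is on its axis, 5 mm above its flat underside (half-way up the rim); its z axis is its own axis, pointing out of the dome.
- retainer_mid (a point): Retaining ring: brass ring, 48 mm outside, 36 mm inside, 10 mm tall. The point is at its centre, half-way up. It lies flat on the mat at the start, and its z axis is the ring's axis.
- cell: Open lens cell (pink walls on a white plate) of a white desk-magnifier stand; fixed. Origin: middle of its floor (the spacer's seat), 75 mm above the stand's underside. z: the cell's axis, pointing out of its mouth, leaning 35 degrees from vertical towards the robot's side (yaw varies); x: up the slope; y: level. 28 mm light hole in the floor. The slick parts, let go, slide 3 to 4 mm down to the low wall, as they should.
- cell_mouth (a point): On the cell's axis, 36 mm from its floor (stack of three: 32 mm). Two curved walls, inner radius 27.5 mm, 30 mm deep, flared lip up to 36 mm, cover 43 degrees either side of -x (low) and +x (high). The +y and -y sides are open, and the floor plate ends 22 mm from the axis there: fingers closing along the cell's y pass down beside a part.
- stand: The magnifier's fixed stand: round white foot 110 mm across and 12 mm thick with a short post that bears the cell above it. Origin: centre of the foot's underside, on the mat.
- mat: Green cutting mat, fixed, 440 x 620 mm and 3 mm thick; origin on the table under its centre. The three optical parts, the eraser, the spool, the tape and the magnifier stand rest on it (surface at z = 3 mm).
- eraser: Bystander: pink eraser, 42 x 18 x 12 mm, lying among the optical parts. Origin at the centre of its underside.
- spool: Bystander: small wooden thread spool, 24 mm across, 25 mm tall, standing among the optical parts. Origin at the centre of its underside.
- tape: Bystander: roll of white tape lying flat, 96 mm across, 76 mm hole, 24 mm tall (NOT part of the stack). Origin at the centre of its underside.
- glue: Bystander: white glue bottle with red cap, 48 mm across, 130 mm tall, right of the mat. Origin at the centre of its underside.
- pastels: Bystander: flat white tray of coloured pastels, 170 x 110 x 20 mm, left of the mat. Origin at the centre of its underside.
- stapler: Bystander: black stapler, 120 x 34 mm, about 55 mm tall, right of the mat. Origin at the centre of its underside.

How it is judged:
By the outcome, as a careful person would: the job done as asked, in the order asked, and still so for the second after the job is handed in, with the robot touching nothing.
It also fails if it takes over 54 s, if anything falls off the work surface, if the arm or the gripper's body presses on something with over 40 N, if the wrist force passes 120 N, or if a joint passes its speed limit or range.

## Robot

A 6-joint arm with a two-finger parallel gripper is mounted at the origin on the work surface. World frame = base frame: x ahead of the robot, y to its left, z up, the work surface at z = 0. Lengths are in m, angles in degrees, forces in N, time in s.
With the tool pointing down it reaches from about 0.35 to 0.85 m from the base axis. Payload 8.1 kg.
Tool frame: the origin (TCP) lies at the very end of the fingers, on their centre line; the grasp point (between the pads) lies 19 mm behind it; z points along the fingers, y is the direction in which the jaws open and shut (so a half turn about z gives the same grasp; the last joint's range is limited). The gripper opens to 93 mm and grips with 3 to 60 N. Pads are 15 mm wide; open, the fingers measure 128 mm over their backs; the gripper's body (75 mm by 188 mm) begins 65 mm behind the grasp point.
Start: joints at [65.581, 7.471, 85.268, -0, 87.261, -4.893], TCP at [0.201, 0.566, 0.219] pointing down, gripper open.
Joint ranges: [-169.43, 169.43], [-51.17, 129.36], [1.28, 143.12], [-76.62, 256.62], [0, 156.53], [-152.29, 152.29]. Speed limits (degrees/s): [136.94, 136.94, 159.86, 180, 180, 180].

## Interface

Orientations are given as a 3x3 rotation matrix whose columns are the frame's x, y, z axes.
In Python, from station import * gives the robot as it stands.
- The arm moves only by the tool jog_arm, never from a script. Its argument "plan" is one flat list of numbers, 7 for each row, row after row: the shift along the tool's x, y, z in m, then the turn, a rotation vector about the tool's x, y, z in units of 10 degrees (1.0 is 10 degrees), then the closure, from 0 (fully open) to 1 (shut). A call has exactly 10 rows; each row shifts and turns the pose as measured when the row begins, along the tool's axes as they then stand; what a row does not reach is not made up. A row lasts 1/8 s, in which the tool goes at most 62.5 mm and 10.7 degrees, less where a joint would pass 70% of its speed; a pose out of reach is approached as far as the arm can. A call with a gripper value outside its range is refused whole. The fingers move at their own pace and stop on an object; "grip_force" is the grip in N (left out, the last holds). Time passes only in rows, so rows that do not move let the fingers close, or fill a call up. It gives the time, the measured TCP pose, the force and the opening at its end, in the units of the state.
- get_state(): the state, without advancing time (a new reading comes with each control period).
- read_camera(name): name is "scene" or "top" or "wrist"; returns a dict with "frame" (400x640x3 uint8, blue, green, red), "intrinsics" (3x3 intrinsics, pixels), "position" and "orientation" of the camera in the world; the wrist camera has in their place "hand_eye" (4x4, takes a point from camera to tool coordinates, whose origin is the TCP and whose axes are the flange's). Camera axes: x right, y down, z forward; pixel columns grow to the right and rows downward; lengths in m; the calibration is good to about 2 mm. A picture is of the moment at which its call begins: read the wrist's pose just before it. There is no depth.
- close_job(): hands the job in, once; it reports no verdict.
Trained networks look in a picture, given as the dict that the camera call returned (one of the last four; its "shot" number tells which), for a name from the list of things; names that differ only in an ending like _2 or _b are one class to them, and where a whole thing is asked for, a point or a joint stands for the part that bears it (a point fixed in the world has none). Each returns a list of dicts, best first, with "confidence" (0 to 1); they miss things now and then, are a little off and sometimes report something else, mostly with a low value. They report only what shows in the picture. A call takes as long as a camera call.
- recognise(query, picture): "bbox" ([centre column, centre row, width, height] in pixels, round what is visible of it).
The state is a dict: "t": time; "joints": joint angles; "dq": joint speeds; "tau": joint torques, N m; "position": TCP position; "ee_rot": TCP orientation; "force": force on the tool from outside, world axes, zero at the start; "ft_torque": the same for the moment, N m; "opening": finger opening in m.
Only numpy, scipy, OpenCV 4.12 (cv2) and the standard library are available. Lean on these libraries where they do the work, as an engineer would, in place of code of your own. Each camera call takes 0.05 s, during which the arm holds its last target.

## Working session

There is one attempt and no reset: what is moved stays moved. The work goes in short steps, Python scripts to look and compute and a tool call to move; the robot and the scene stay as the last step left them, time stands still between calls to the robot, and variables do not carry over. Pictures are saved under pics/ and viewed, and the job is handed in when it is done.

Besides the shell and the picture viewer there is one more tool, called after "Emit:" as name(argument=value, ...) on one line, values as JSON. jog_arm: Moves the arm, as the interface text tells. Its arguments: {"type":"object","properties":{"plan":{"type":"array","items":{"type":"number"}},"grip_force":{"type":"number"}},"required":["plan"]}

```bash
ls; mkdir -p pics; cat > h.py <<'E'
from station import *
import numpy as np, cv2
from scipy.spatial.transform import Rotation as R
def cam(name):
    s=get_state(); p=read_camera(name)
    if name=="wrist":
        T=np.eye(4);T[:3,:3]=np.array(s["ee_rot"]);T[:3,3]=s["position"]
        C=T@np.array(p["hand_eye"])
    else:
        C=np.eye(4);C[:3,:3]=np.array(p["orientation"]);C[:3,3]=p["position"]
    p["C"]=C
    return p
def ray(p,u,v,z):
    K=np.array(p["intrinsics"]);C=p["C"]
    d=C[:3,:3]@np.linalg.solve(K,[u,v,1.]);o=C[:3,3]
    return o+d*(z-o[2])/d[2]
def proj(p,X):
    X=np.atleast_2d(X);C=p["C"];c=(X-C[:3,3])@C[:3,:3]
    q=c@np.array(p["intrinsics"]).T
    return q[:,:2]/q[:,2:]
E
python3 - <<'E'
from h import *
for n in ["top","scene"]:
    p=cam(n);cv2.imwrite(f"pics/{n}0.png",p["frame"]);print(n,np.round(p["C"],3).tolist(),np.array(p["intrinsics"]).tolist())
    for q in ["spacer_mid","lens_mid","retainer_mid","cell","stand","eraser","spool","tape","glue","stapler","mat"]:
        r=recognise(q,p)
        print(q,[(np.round(a["bbox"],1).tolist(),round(a["confidence"],2)) for a in r[:3]])
print(get_state())
E
```

```text
pics
top [[0.018, -0.984, 0.177, 0.371], [-0.999, -0.013, 0.03, 0.0], [-0.027, -0.177, -0.984, 1.117], [0.0, 0.0, 0.0, 1.0]] [[430.7853009817499, 0.0, 318.0317701468302], [0.0, 430.7853009817499, 195.87275934356012], [0.0, 0.0, 1.0]]
spacer_mid [([338.3, 236.9, 19.6, 11.4], 0.57)]
lens_mid [([401.0, 240.8, 18.8, 22.5], 0.52)]
retainer_mid [([248.8, 244.9, 19.3, 20.9], 0.65)]
cell [([286.1, 158.4, 25.5, 33.3], 0.56)]
stand [([287.4, 160.6, 43.2, 42.6], 0.77)]
eraser []
spool [([292.4, 244.1, 7.5, 6.6], 0.39)]
tape [([427.2, 168.8, 37.2, 39.6], 0.8), ([185.6, 197.0, 45.7, 68.2], 0.44)]
glue [([480.6, 202.6, 28.7, 18.9], 0.82)]
stapler [([483.5, 245.9, 51.7, 31.8], 0.81), ([287.0, 163.9, 40.6, 42.3], 0.18)]
mat [([284.5, 157.0, 24.7, 32.0], 0.16)]
scene [[-0.248, 0.653, -0.715, 1.2], [0.969, 0.165, -0.185, 0.171], [-0.003, -0.739, -0.674, 0.724], [0.0, 0.0, 0.0, 1.0]] [[380.62111841434114, 0.0, 321.74086729408646], [0.0, 380.62111841434114, 199.87439142498638], [0.0, 0.0, 1.0]]
spacer_mid [([324.1, 203.6, 21.2, 19.8], 0.6)]
lens_mid [([267.4, 196.0, 14.5, 15.6], 0.53)]
retainer_mid [([4
[... 477 characters left out ...]
 8.52666794e+01,  8.46287295e-04,
        8.72625869e+01, -4.89387194e+00]), 'dq': array([-0.07709437,  0.05081074, -0.00967164,  0.07091677,  0.02005252,
        0.01408805]), 'tau': array([ 3.94478066e-04, -5.59767187e+01, -4.92046952e+01,  7.69363297e-02,
        2.27681722e-02, -1.33974410e-05]), 'position': array([0.20051052, 0.56550711, 0.21862907]), 'ee_rot': array([[-9.42497291e-01,  3.34213786e-01, -2.82471750e-05],
       [ 3.34213787e-01,  9.42497291e-01, -2.65283632e-05],
       [ 1.77567412e-05, -3.44435058e-05, -9.99999999e-01]]), 'force': array([-0.47689989,  0.77590943,  0.71939358]), 'ft_torque': array([ 0.02193766, -0.00190184,  0.05124564]), 'opening': 0.09298938311926186}
```

View pictures.

```bash
python3 - <<'E'
import cv2
a=cv2.imread("pics/top0.png")[120:290,150:530];cv2.imwrite("pics/top0c.png",cv2.resize(a,None,fx=2.1,fy=2.1,interpolation=cv2.INTER_CUBIC))
a=cv2.imread("pics/scene0.png")[150:330,180:460];cv2.imwrite("pics/scene0c.png",cv2.resize(a,None,fx=2.8,fy=2.8,interpolation=cv2.INTER_CUBIC))
E
```

```text
(no output)
```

View pics/top0c.png

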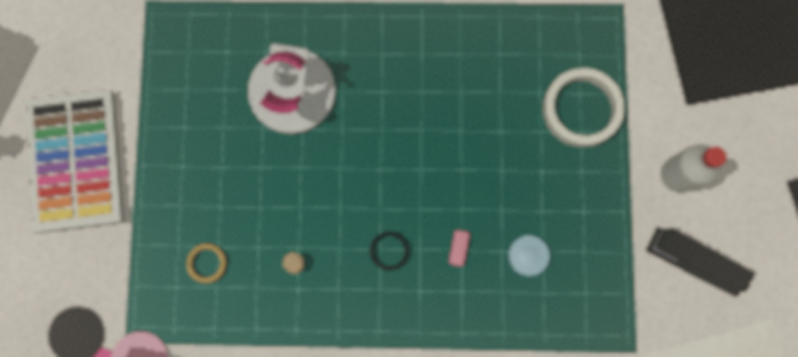

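View pics/scene0c.png

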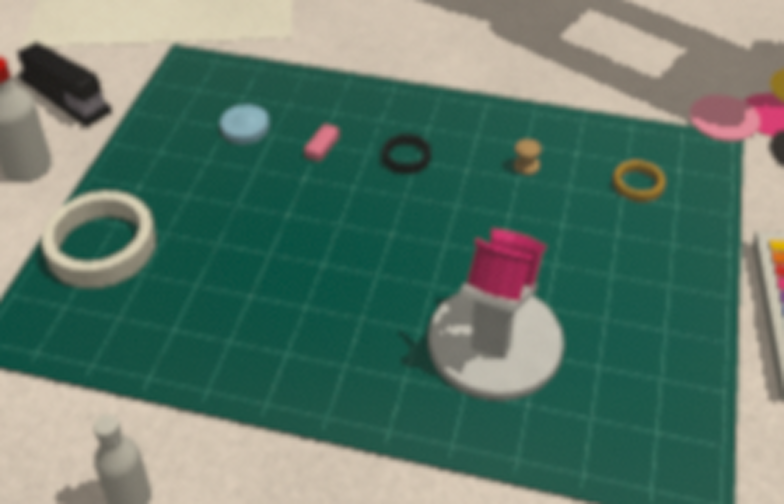

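```bash
python3 - <<'E'
from h import *
p=cam("top");s=cam("scene")
for n,uv,suv,z in [("spacer",(336,239.5),(325,205),.009),("lens",(402,241.5),(267.4,194),.010),("ret",(248.3,245),(408,214),.008),("spool",(289.5,245),(368.5,206),.015),("eraser",(368.5,238),(295,201),.009),("foot",(289,163),(357,271),.015),("tape",(428,170.5),(214.6,235),.015)]:
    print(n,np.round(ray(p,*uv,z),3),np.round(ray(s,*suv,z),3))
w=cam("wrist");print(np.round(w["hand_eye"],4),w["intrinsics"]);cv2.imwrite("pics/w0.png",w["frame"])
E
```

```text
spacer [ 0.457 -0.014  0.009] [ 0.459 -0.011  0.009]
lens [ 0.455 -0.182  0.01 ] [ 0.455 -0.18   0.01 ]
ret [0.44  0.211 0.008] [0.437 0.213 0.008]
spool [0.441 0.104 0.015] [0.44  0.106 0.015]
eraser [ 0.462 -0.097  0.009] [ 0.463 -0.096  0.009]
foot [0.656 0.112 0.015] [0.662 0.115 0.015]
tape [ 0.64  -0.252  0.015] [ 0.64  -0.252  0.015]
[[ 8.000e-04 -9.693e-01 -2.459e-01  6.850e-02]
 [ 1.000e+00  9.000e-04 -1.000e-04 -7.000e-04]
 [ 3.000e-04 -2.459e-01  9.693e-01 -1.655e-01]
 [ 0.000e+00  0.000e+00  0.000e+00  1.000e+00]] [[357.39652432   0.         313.39280271]
 [  0.         357.39652432 206.03618192]
 [  0.           0.           1.        ]]
```

View pics/w0.png

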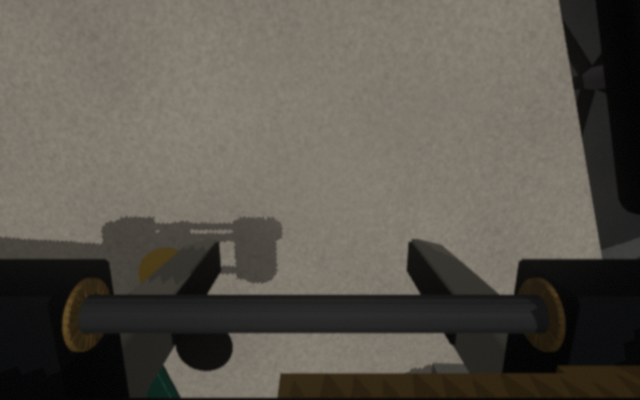

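```bash
cat >> h.py <<'E'
from scipy.spatial.transform import Slerp
def down(yaw_y=0.,tilt=0.):
    # tool y along world y turned by yaw (deg), tool x toward the robot, tilted outward by tilt
    R0=np.array([[-1,0,0],[0,1,0],[0,0,-1.]])
    return R.from_euler('z',yaw_y,degrees=True).as_matrix()@R0@R.from_euler('y',-tilt,degrees=True).as_matrix()
def plan(segs,clos,start=None,dec=4):
    """segs: list of (pos,R,nrows)"""
    s=get_state();p=np.array(s["position"]);Rm=np.array(s["ee_rot"])
    if start: p,Rm=start
    out=[]
    for (tp,tR,n) in segs:
        tp=np.array(tp);sl=Slerp([0,1],R.from_matrix([Rm,tR]))
        w=np.ones(n)
        if n>=4: w[0]=w[-1]=.5
        f=np.concatenate([[0],np.cumsum(w)/w.sum()])
        for i in range(n):
            Ra=sl(f[i]).as_matrix();Rb=sl(f[i+1]).as_matrix()
            d=Ra.T@((tp-p)*(f[i+1]-f[i]));r=R.from_matrix(Ra.T@Rb).as_rotvec(degrees=True)/10
            out.append(np.concatenate([np.round(d,dec),np.round(r,3),[clos]])+0.)
        p,Rm=tp,tR
    for o in out: print(", ".join(f"{v:g}" for v in o)+",")
    print(len(out),"rows; max step",max(np.linalg.norm(o[:3]) for o in out),"max rot",max(np.linalg.norm(o[3:6]) for o in out))
def st():
    s=get_state();print("t",round(s["t"],2),"pos",np.round(s["position"],4),"open",round(s["opening"],4),"F",np.round(s["force"],1),"J",np.round(s["joints"],1));print(np.round(s["ee_rot"],3).tolist())
    return s
E
python3 - <<'E'
from h import *
st()
plan([([0.60,0.10,0.215],down(),10)],0.2)
E
```

```text
t 1.35 pos [0.2005 0.5655 0.2186] open 0.0931 F [-0.2 -0.2 -0.5] J [65.6  7.5 85.3  0.  87.3 -4.9]
[[-0.942, 0.334, -0.0], [0.334, 0.942, -0.0], [0.0, -0.0, -1.0]]
-0.0296, -0.017, 0.0002, 0, 0, -0.108, 0.2,
-0.0585, -0.035, 0.0004, 0, 0, -0.217, 0.2,
-0.0571, -0.0372, 0.0004, 0, 0, -0.217, 0.2,
-0.0557, -0.0393, 0.0004, 0, 0, -0.217, 0.2,
-0.0541, -0.0414, 0.0004, 0, 0, -0.217, 0.2,
-0.0525, -0.0434, 0.0004, 0, 0, -0.217, 0.2,
-0.0508, -0.0454, 0.0004, 0, 0, -0.217, 0.2,
-0.0491, -0.0473, 0.0004, 0, 0, -0.217, 0.2,
-0.0473, -0.0491, 0.0004, 0, 0, -0.217, 0.2,
-0.0227, -0.0254, 0.0002, 0, 0, -0.108, 0.2,
10 rows; max step 0.06817814899218078 max rot 0.217
```

Emit:
jog_arm(plan=[-0.05,-0.03,0,0,0,-0.2,0.2,-0.053,-0.032,0,0,0,-0.2,0.2,-0.052,-0.034,0,0,0,-0.2,0.2,-0.051,-0.036,0,0,0,-0.2,0.2,-0.049,-0.038,0,0,0,-0.2,0.2,-0.048,-0.04,0,0,0,-0.2,0.2,-0.046,-0.041,0,0,0,-0.2,0.2,-0.045,-0.043,0,0,0,-0.2,0.2,-0.044,-0.045,0,0,0,-0.2,0.2,-0.038,-0.04,0,0,0,-0.15,0.2])

```text
t: 2.6
position: [0.6071, 0.1035, 0.22]
ee_rot: [[-1.0, -0.019, 0.005], [-0.019, 1.0, 0.003], [-0.005, 0.003, -1.0]]
force: [0.5, -0.2, -0.4]
opening: 0.0745
```

```bash
python3 - <<'E'
from h import *
st()
w=cam("wrist");cv2.imwrite("pics/w1.png",w["frame"])
E
```

```text
t 2.6 pos [0.6071 0.1035 0.22  ] open 0.0745 F [ 0.5 -0.2 -0.4] J [  4.8   9.6  82.8   0.2  87.3 -86.3]
[[-1.0, -0.019, 0.005], [-0.019, 1.0, 0.003], [-0.005, 0.003, -1.0]]
```

View pics/w1.png

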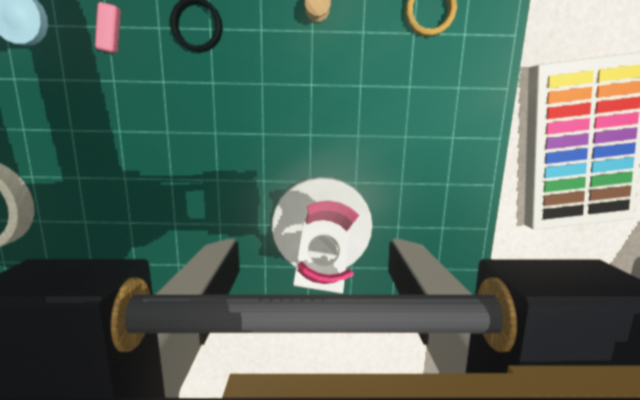

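```bash
python3 - <<'E'
import cv2
a=cv2.imread("pics/w1.png")[165:305,250:400];cv2.imwrite("pics/w1c.png",cv2.resize(a,None,fx=4.2,fy=4.2,interpolation=cv2.INTER_CUBIC))
E
```

```text
(no output)
```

View pics/w1c.png

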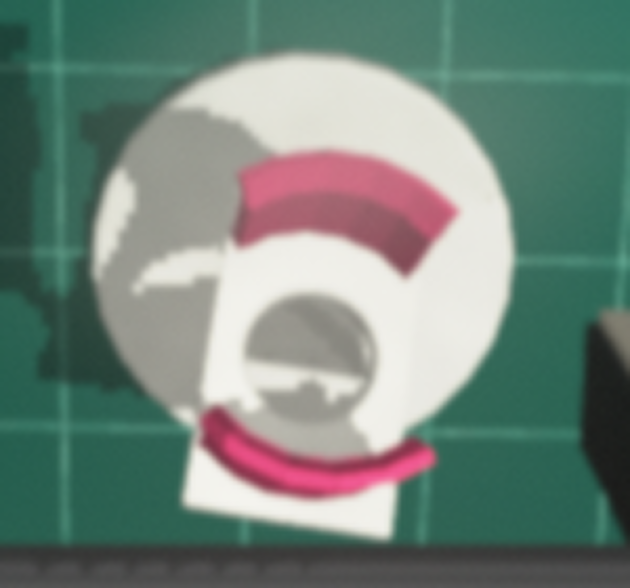

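```bash
cat >> h.py <<'E'
def cellR(yaw):
    return R.from_euler('z',yaw,degrees=True).as_matrix()@R.from_euler('y',-35,degrees=True).as_matrix()
def cellpts(c,P):  # c=x,y,yaw[,z]
    z=c[3] if len(c)>3 else 0.078
    return np.array([c[0],c[1],z])+np.asarray(P)@cellR(c[2]).T
E
python3 - <<'E'
from h import *
from scipy.optimize import least_squares
w=cam("wrist")
sc=4.2;off=np.array([250,165])
f=lambda a:(np.array(a,float)+.5)/sc-.5+off
a=np.deg2rad(43);r=.0275
P=[[-r*np.cos(a),-r*np.sin(a),0],[-r*np.cos(a),r*np.sin(a),0],[-r,0,0],[0,-.014,0],[0,.014,0],[-.014,0,0],[.014,0,0]]
U=f([[235,247],[408,275],[320,233],[245,350],[377,364],[318,293],[303,424]])
L=f([[183,505],[228,250],[392,538],[416,290]])
def res(c):
    e=(proj(w,cellpts(c,P))-U).ravel()
    # plate sides y=-22, +22
    l=[]
    for y,(A,B) in ((-.022,(L[0],L[1])),(.022,(L[2],L[3]))):
        q=proj(w,cellpts(c,[[.03,y,0],[0,y,0],[-.015,y,0]]))
        n=np.array([-(B-A)[1],(B-A)[0]]);n/=np.linalg.norm(n)
        l+=list((q-A)@n)
    return np.concatenate([e,l])
for free in (3,4):
    s=least_squares(res,[.65,.11,0,.078][:free],x_scale=[.01,.01,10,.01][:free])
    print(np.round(s.x,4),np.round(s.fun,1))
c=s.x
c=least_squares(res,[.65,.11,0],x_scale=[.01,.01,10]).x
im=w["frame"].copy()
big=cv2.resize(im[165:305,250:400],None,fx=4.2,fy=4.2,interpolation=cv2.INTER_CUBIC)
t=np.linspace(-a,a,20)
for h,rr in ((0,.0275),(.030,.0275),(.036,.0295)):
  for s0 in (0,np.pi):
    q=proj(w,cellpts(c,np.c_[rr*np.cos(t+s0),rr*np.sin(t+s0),0*t+h]))
    cv2.polylines(big,[np.int32(((q-off)+.5)*sc-.5)],False,(255,0,0) if h==0 else (0,255,255),1)
t=np.linspace(0,2*np.pi,40)
q=proj(w,cellpts(c,np.c_[.014*np.cos(t),.014*np.sin(t),0*t]));cv2.polylines(big,[np.int32(((q-off)+.5)*sc-.5)],True,(255,0,0),1)
cv2.imwrite("pics/w1fit.png",big)
# part positions in this view
for n,uv,z in (("spacer",(197,24),.009),("lens",(18,17),.01),("ret",(431,10),.008),("foot",(250+303/4.2,165+225/4.2),.015)):print(n,np.round(ray(w,*uv,z),4))
E
```

```text
[ 0.6607  0.1075 -7.8466] [ 0.5  1.7 -1.   0.9  1.1  0.5  0.4 -1.2 -0.8 -0.1 -0.1 -0.1 -0.1 -1.6
  0.6 -0.5 -1.   0.4  0.3  0.3]
[ 0.659   0.1073 -7.8876  0.0826] [ 0.3  1.5 -0.7  0.8  1.1  0.3  0.1 -1.1 -0.6  0.1 -0.1 -0.1 -0.2 -1.2
  0.2 -0.8 -1.3  0.7  0.7  0.6]
spacer [ 0.4599 -0.0168  0.009 ]
lens [ 0.457  -0.1865  0.01  ]
ret [0.4437 0.2065 0.008 ]
foot [0.6505 0.1075 0.015 ]
```

View pics/w1fit.png

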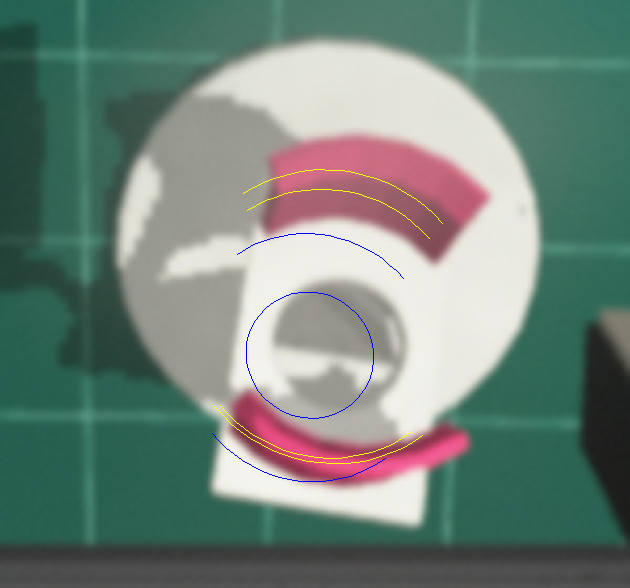

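```bash
cat > fit.py <<'E'
from h import *
from scipy.optimize import least_squares
w=cam("wrist");st()
sc=4.2;off=np.array([250,165])
big=cv2.resize(w["frame"][165:305,250:400],None,fx=4.2,fy=4.2,interpolation=cv2.INTER_CUBIC)
f=lambda a:(np.array(a,float)+.5)/sc-.5+off
a=np.deg2rad(43);r=.0275
P=[[-r*np.cos(a),-r*np.sin(a),0],[-r*np.cos(a),r*np.sin(a),0],[-r,0,0],[0,-.014,0],[0,.014,0],[-.014,0,0],[.014,0,0]]
D=np.array([29,-14.])
U=f(np.array([[235,247],[408,275],[320,233],[245,350],[377,364],[318,293],[303,424]])+D)
L=f(np.array([[183,505],[228,250],[392,538],[416,290]])+D)
def res(c):
    e=(proj(w,cellpts(c,P))-U).ravel()
    l=[]
    for y,(A,B) in ((-.022,(L[0],L[1])),(.022,(L[2],L[3]))):
        q=proj(w,cellpts(c,[[.03,y,0],[0,y,0],[-.015,y,0]]))
        n=np.array([-(B-A)[1],(B-A)[0]]);n/=np.linalg.norm(n)
        l+=list((q-A)@n)
    return np.concatenate([e,l])
s=least_squares(res,[.65,.11,0,.078],x_scale=[.01,.01,10,.01]);print(np.round(s.x,4))
c=least_squares(res,[.65,.11,0],x_scale=[.01,.01,10]).x
print(np.round(c,4),np.round(res(c),1))
t=np.linspace(-a,a,20)
for h,rr in ((0,.0275),(.030,.0275),(.036,.0295)):
  for s0 in (0,np.pi):
    q=proj(w,cellpts(c,np.c_[rr*np.cos(t+s0),rr*np.sin(t+s0),0*t+h]))
    cv2.polylines(big,[np.int32(((q-off)+.5)*sc-.5)],False,(255,0,0) if h==0 else (0,255,255),1)
t=np.linspace(0,2*np.pi,40)
q=proj(w,cellpts(c,np.c_[.014*np.cos(t),.014*np.sin(t),0*t]));cv2.polylines(big,[np.int32(((q-off)+.5)*sc-.5)],True,(255,0,0),1)
cv2.imwrite("pics/w1fitb.png",big);cv2.imwrite("pics/w1b.png",w["frame"])
E
python3 fit.py
```

```text
t 2.75 pos [0.6069 0.1029 0.2191] open 0.0744 F [ 0.4  0.7 -0.2] J [  4.8   9.6  82.8   0.1  87.3 -86.1]
[[-1.0, -0.014, 0.003], [-0.014, 1.0, 0.003], [-0.003, 0.003, -1.0]]
[ 0.6536  0.1163 -8.408   0.0822]
[ 0.6551  0.1165 -8.3612] [ 0.5  1.6 -1.   1.   1.   0.5  0.4 -1.3 -0.8 -0.1 -0.1 -0.1 -0.1 -1.6
  0.6 -0.5 -1.1  0.5  0.4  0.3]
```

View pics/w1fitb.png

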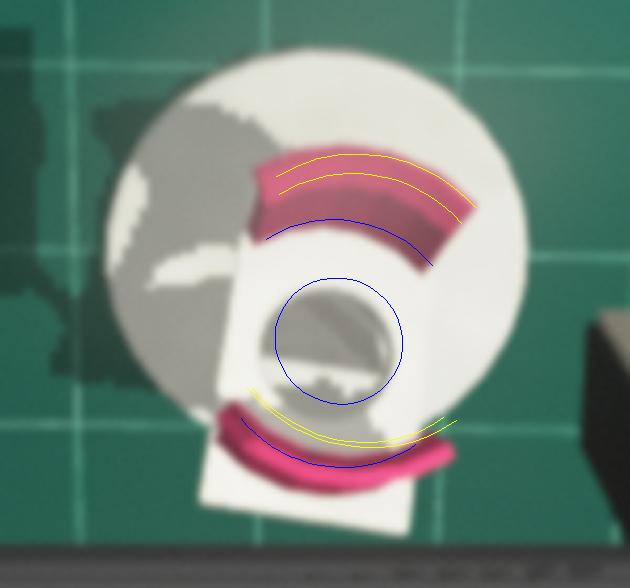

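View pics/w1b.png

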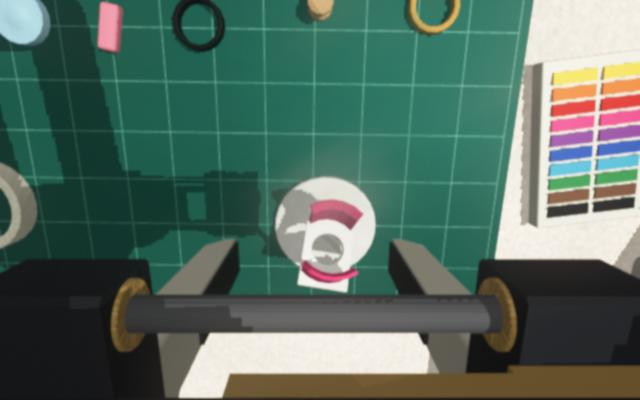

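```bash
python3 - <<'E'
from h import *
prev=None
for i in range(3):
    s=st();w=cam("wrist");g=cv2.cvtColor(w["frame"],cv2.COLOR_BGR2GRAY)[60:230,60:600].astype(np.float32)
    if prev is not None: print("shift",cv2.phaseCorrelate(prev,g))
    prev=g
b=cv2.imread("pics/w1b.png",0)[60:230,60:600].astype(np.float32);print(cv2.phaseCorrelate(b,g))
b=cv2.imread("pics/w1.png",0)[60:230,60:600].astype(np.float32);print(cv2.phaseCorrelate(b,g))
cv2.imwrite("pics/w2.png",w["frame"])
np.save("w2C.npy",w["C"])
big=cv2.resize(w["frame"][165:305,250:400],None,fx=4.2,fy=4.2,interpolation=cv2.INTER_CUBIC)
cv2.imwrite("pics/w2c.png",big)
E
```

```text
t 2.75 pos [0.6069 0.1029 0.2191] open 0.0744 F [ 0.4  0.7 -0.2] J [  4.8   9.6  82.8   0.1  87.3 -86.1]
[[-1.0, -0.014, 0.003], [-0.014, 1.0, 0.003], [-0.003, 0.003, -1.0]]
t 2.8 pos [0.606  0.1046 0.2193] open 0.0747 F [-0.8  0.6 -0.6] J [  4.9   9.6  82.9   0.2  87.3 -86. ]
[[-1.0, -0.016, 0.003], [-0.016, 1.0, 0.003], [-0.003, 0.003, -1.0]]
shift ((-1.3701593942861336, 0.7659686764026787), 0.7979506904696241)
t 2.85 pos [0.6055 0.1056 0.2195] open 0.0742 F [-0.2  0.6 -0.3] J [  5.    9.5  83.    0.2  87.3 -86. ]
[[-1.0, -0.017, 0.003], [-0.017, 1.0, 0.004], [-0.003, 0.004, -1.0]]
shift ((-1.0102907434947497, 0.4588026780982801), 0.97433645381849)
((-0.23282493597849907, -0.1685970662309444), 0.1322205759370278)
((-1.3837135678817276, 0.8681197972269104), 0.6648464333177103)
```

View pics/w2c.png

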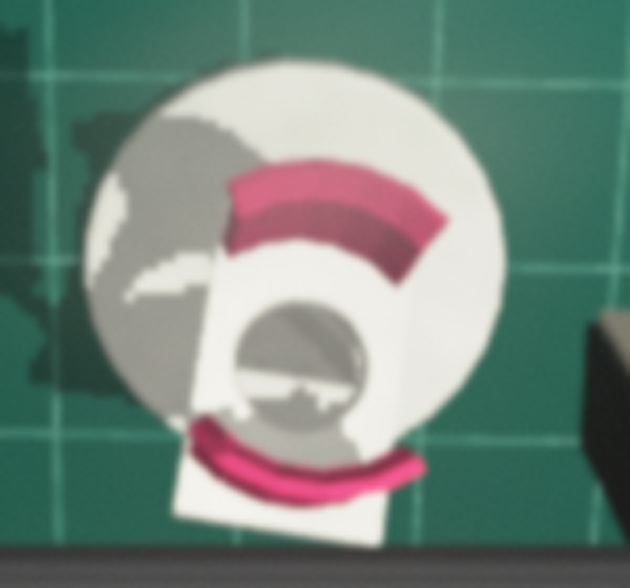

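```bash
sed -e 's/^w=cam("wrist");st()/K=cam("wrist");w=dict(intrinsics=K["intrinsics"],C=np.load("w2C.npy"),frame=cv2.imread("pics\/w2.png"))/' -e 's/D=np.array.*/D=np.array([-10,8.])/' fit.py > fit2.py; python3 fit2.py; python3 - <<'E'
from h import *
w=cam("wrist");w["C"]=np.load("w2C.npy")
im=cv2.imread("pics/w2.png")[0:60]
cv2.imwrite("pics/w2t.png",cv2.resize(im,None,fx=1.25,fy=1.25))
cv2.imwrite("pics/w2s.png",cv2.resize(im[:,150:250],None,fx=5,fy=5,interpolation=cv2.INTER_CUBIC))
st()
E
```

```text
[ 0.6555  0.1135 -7.8509  0.0831]
[ 0.6574  0.1136 -7.8076] [ 0.6  1.7 -1.1  0.9  1.1  0.5  0.4 -1.2 -0.8 -0.2 -0.1 -0.1 -0.1 -1.6
  0.6 -0.4 -0.9  0.3  0.3  0.2]
t 3.0 pos [0.6052 0.1068 0.22  ] open 0.0744 F [1.1 0.6 0.1] J [  5.1   9.4  83.    0.2  87.3 -86. ]
[[-1.0, -0.02, 0.004], [-0.02, 1.0, 0.003], [-0.004, 0.003, -1.0]]
```

View pics/w1fitb.png

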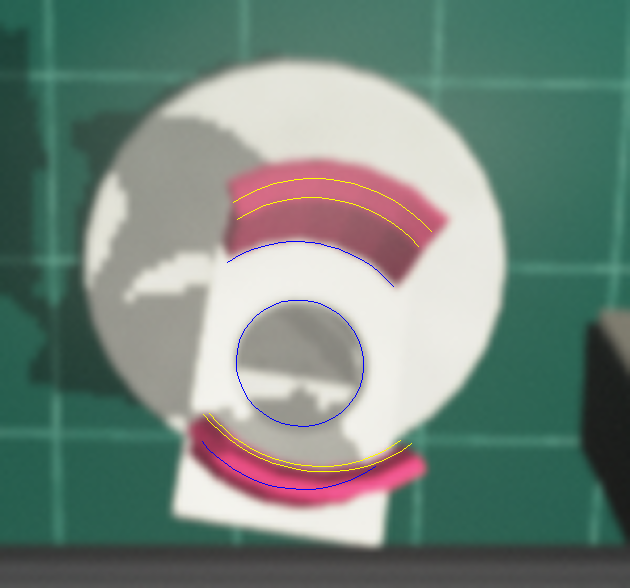

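View pics/w2s.png

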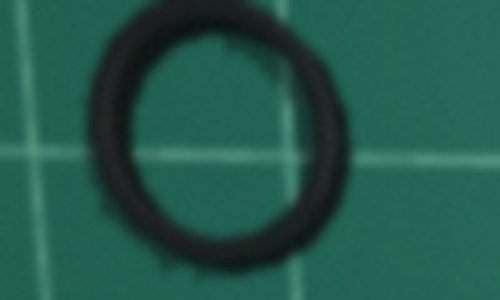

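```bash
python3 - <<'E'
from h import *
plan([([0.458,-0.013,0.10],down(),7)],0.25)
E
```

```text
0.0125, -0.0098, 0.0099, 0.002, 0.002, 0.009, 0.25,
0.025, -0.0196, 0.0198, 0.003, 0.004, 0.019, 0.25,
0.0249, -0.0197, 0.0199, 0.003, 0.004, 0.019, 0.25,
0.0248, -0.0197, 0.0199, 0.003, 0.004, 0.019, 0.25,
0.0247, -0.0198, 0.0199, 0.003, 0.004, 0.019, 0.25,
0.0246, -0.0199, 0.02, 0.003, 0.004, 0.019, 0.25,
0.0123, -0.01, 0.01, 0.002, 0.002, 0.009, 0.25,
7 rows; max step 0.03747145580305094 max rot 0.0196468827043885
```

Emit:
jog_arm(plan=[0.018,-0.014,0.015,0,0,0.01,0.25,0.03,-0.024,0.024,0,0,0.03,0.25,0.032,-0.025,0.026,0,0,0.03,0.25,0.03,-0.024,0.024,0,0,0.02,0.25,0.02,-0.017,0.016,0,0,0.02,0.25,0.012,-0.01,0.01,0,0,0,0.25,0.005,-0.004,0.004,0,0,0,0.25,0,0,0,0,0,0,0.25,0,0,0,0,0,0,0.25,0,0,0,0,0,0,0.25])

```text
t: 4.25
position: [0.4566, -0.0059, 0.1002]
ee_rot: [[-1.0, -0.016, 0.014], [-0.016, 1.0, 0.005], [-0.015, 0.004, -1.0]]
force: [0.2, 0.8, 1.2]
opening: 0.0699
```

```bash
cat > look.py <<'E'
from h import *
import sys
q,name=sys.argv[1:3]
st();w=cam("wrist");st()
cv2.imwrite(f"pics/{name}.png",w["frame"]);np.save(f"{name}C.npy",w["C"])
for r in recognise(q,w)[:2]:
    b=r["bbox"];print(np.round(b,1),round(r["confidence"],2),"ray",np.round(ray(w,b[0],b[1],float(sys.argv[3])),4))
E
python3 look.py spacer_mid w3 0.009
```

```text
t 4.25 pos [ 0.4566 -0.0059  0.1002] open 0.0699 F [0.2 0.8 1.2] J [ -7.5 -11.  116.    0.4  74.2 -98.5]
[[-1.0, -0.016, 0.014], [-0.016, 1.0, 0.005], [-0.015, 0.004, -1.0]]
t 4.3 pos [ 0.4566 -0.0059  0.1002] open 0.0697 F [0.3 0.9 0.8] J [ -7.5 -11.  116.    0.4  74.2 -98.5]
[[-1.0, -0.016, 0.015], [-0.016, 1.0, 0.005], [-0.015, 0.004, -1.0]]
[304.7 211.2  66.4  70.4] 0.95 ray [ 0.4583 -0.0124  0.009 ]
```

View pics/w3.png

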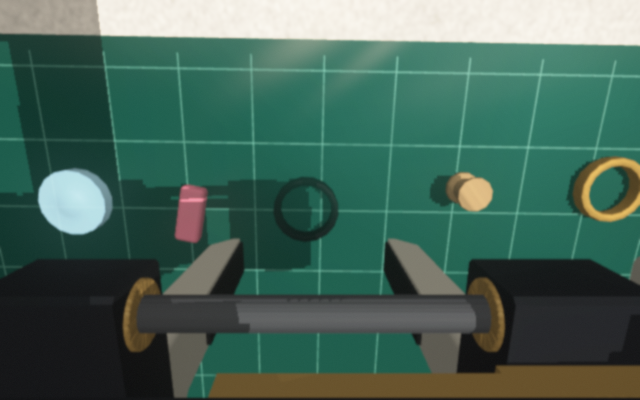

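```bash
python3 - <<'E'
from h import *
plan([([0.4582,-0.0125,0.0055],down(),6)],0.3)
w=cam("wrist");w["C"]=np.load("w3C.npy")
for n,u,z in (("lens",(75,202),.009),("ret",(608,189),.008),("spool",(470,192),.028),("eraser",(191,214),.009)):print(n,np.round(ray(w,*u,z),4))
E
```

```text
0, -0.0007, 0.0095, 0.003, 0.008, 0.009, 0.3,
-0.0001, -0.0014, 0.0189, 0.005, 0.016, 0.018, 0.3,
-0.0001, -0.0014, 0.0189, 0.005, 0.016, 0.018, 0.3,
-0.0002, -0.0013, 0.0189, 0.005, 0.016, 0.018, 0.3,
-0.0003, -0.0013, 0.0189, 0.005, 0.016, 0.018, 0.3,
-0.0002, -0.0007, 0.0095, 0.003, 0.008, 0.009, 0.3,
6 rows; max step 0.018952044744565164 max rot 0.024596747752497684
lens [ 0.454  -0.1816  0.009 ]
ret [0.4381 0.2109 0.008 ]
spool [0.4376 0.1001 0.028 ]
eraser [ 0.4619 -0.097   0.009 ]
```

Emit:
jog_arm(plan=[0,-0.002,0.014,0.01,0.02,0.02,0.33,0,-0.002,0.022,0.01,0.02,0.02,0.33,0,-0.002,0.022,0.01,0.02,0.02,0.33,0,-0.001,0.016,0,0.02,0.02,0.33,0,0,0.01,0,0.01,0.01,0.33,0,0,0.004,0,0,0,0.33,0,0,0.002,0,0,0,0.33,0,0,0,0,0,0,0.33,0,0,0,0,0,0,0.33,0,0,0,0,0,0,0.33])

```text
t: 5.65
position: [0.4581, -0.0135, 0.0056]
ee_rot: [[-1.0, 0.001, -0.001], [0.001, 1.0, -0.001], [0.001, -0.001, -1.0]]
force: [0.1, -0.5, 0.1]
opening: 0.0619
```

```bash
python3 look.py spacer_mid w4 0.009
```

```text
t 5.65 pos [ 0.4581 -0.0135  0.0056] open 0.0619 F [ 0.1 -0.5  0.1] J [-8.000e+00 -1.700e+00  1.184e+02 -1.000e-01  6.330e+01 -9.790e+01]
[[-1.0, 0.001, -0.001], [0.001, 1.0, -0.001], [0.001, -0.001, -1.0]]
t 5.7 pos [ 0.4582 -0.0136  0.0057] open 0.0622 F [-0.2 -0.2  1. ] J [-8.000e+00 -1.700e+00  1.184e+02 -1.000e-01  6.330e+01 -9.790e+01]
[[-1.0, 0.001, -0.001], [0.001, 1.0, -0.001], [0.001, -0.001, -1.0]]
[316.6 252.9 100.1  85.9] 0.97 ray [ 0.4539 -0.0124  0.009 ]
```

View pics/w4.png

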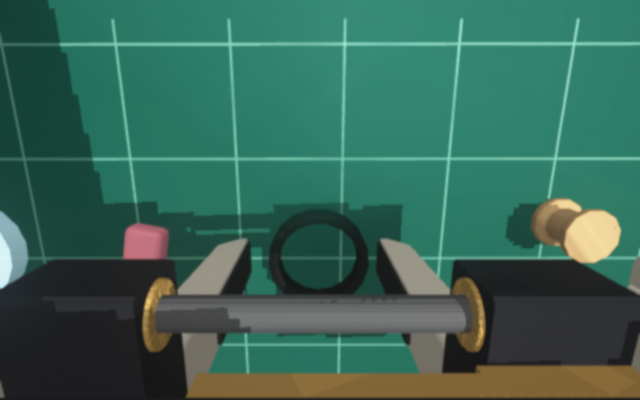

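```bash
python3 - <<'E'
from h import *
w=cam("wrist");w["C"]=np.load("w4C.npy")
a=np.linspace(0,2*np.pi,60)
for c in ((.458,-.0125),(.456,-.0125),(.46,-.0125)):
    q=np.vstack([proj(w,np.c_[c[0]+.024*np.cos(a),c[1]+.024*np.sin(a),0*a+z]) for z in (.003,.015)])
    print(c,q.min(0),q.max(0))
E
```

```text
(0.458, -0.0125) [265.52155284 210.00225   ] [367.56129452 311.49999864]
(0.456, -0.0125) [265.38085749 206.01905828] [367.71898795 307.80594124]
(0.46, -0.0125) [265.66143033 213.96306783] [367.4045182  315.17331999]
```

Emit:
jog_arm(plan=[0,0.001,0,0,0,0,0.6,0,0.001,0,0,0,0,0.6,0,0,0,0,0,0,0.6,0,0,0,0,0,0,0.6,0,0,0,0,0,0,0.6,0,0,-0.01,0,0,0,0.6,0.0,0,-0.025,0,0,0,0.6,0,0,-0.03,0,0,0,0.6,0,0,-0.04,0,0,0,0.6,0,0,-0.04,0,0,0,0.6], grip_force=15)

```text
t: 7.05
position: [0.4551, -0.0108, 0.1533]
ee_rot: [[-1.0, 0.001, -0.008], [0.001, 1.0, -0.0], [0.008, -0.0, -1.0]]
force: [0.6, -0.5, -0.3]
opening: 0.0482
```

```bash
python3 - <<'E'
from h import *
st()
c=np.array([.6574,.1136,.078]);Rc=cellR(-7.8)
print("cell z",Rc[:,2])
Rt=down(-7.8,35);print(np.round(Rt,3), np.round(Rc,3))
# grasp height: TCP is 2.6mm above spacer bottom => on cell axis TCP at 2.6mm above floor
for h in (.07,.045,.0026):print(h,np.round(c+Rc@[0,0,h],4),np.round(c+Rc@[-.0015,0,h],4))
print()
plan([(c+Rc@[0,0,.075],Rt,8)],0.6)
E
```

```text
t 7.05 pos [ 0.4551 -0.0108  0.1533] open 0.0482 F [ 0.6 -0.5 -0.3] J [-7.800e+00 -1.280e+01  1.118e+02 -1.000e-01  8.150e+01 -9.770e+01]
[[-1.0, 0.001, -0.008], [0.001, 1.0, -0.0], [0.008, -0.0, -1.0]]
cell z [-0.56826962  0.07784325  0.81915204]
[[-0.812  0.136  0.568]
 [ 0.111  0.991 -0.078]
 [-0.574  0.    -0.819]] [[ 0.812  0.136 -0.568]
 [-0.111  0.991  0.078]
 [ 0.574  0.     0.819]]
0.07 [0.6176 0.119  0.1353] [0.6164 0.1192 0.1345]
0.045 [0.6318 0.1171 0.1149] [0.6306 0.1173 0.114 ]
0.0026 [0.6559 0.1138 0.0801] [0.6547 0.114  0.0793]

-0.0114, 0.0093, 0.0009, 0.017, -0.253, 0.054, 0.6,
-0.0225, 0.0189, 0.0027, 0.033, -0.506, 0.107, 0.6,
-0.0219, 0.0193, 0.0046, 0.033, -0.506, 0.107, 0.6,
-0.021, 0.0197, 0.0064, 0.033, -0.506, 0.107, 0.6,
-0.02, 0.0201, 0.0081, 0.033, -0.506, 0.107, 0.6,
-0.0188, 0.0206, 0.0097, 0.033, -0.506, 0.107, 0.6,
-0.0175, 0.021, 0.0111, 0.033, -0.506, 0.107, 0.6,
-0.008, 0.0107, 0.0063, 0.017, -0.253, 0.054, 0.6,
8 rows; max step 0.029550972911225784 max rot 0.5182412565591434
```

Emit:
jog_arm(plan=[-0.016,0.014,0,0.02,-0.4,0.08,0.6,-0.026,0.022,0.002,0.04,-0.6,0.12,0.6,-0.026,0.023,0.004,0.04,-0.6,0.12,0.6,-0.024,0.023,0.006,0.04,-0.6,0.12,0.6,-0.022,0.022,0.007,0.03,-0.55,0.12,0.6,-0.016,0.016,0.007,0.03,-0.4,0.1,0.6,-0.008,0.008,0.004,0.02,-0.25,0.06,0.6,-0.003,0.003,0.001,0.01,-0.1,0.03,0.6,0,0,0,0,0,0,0.6,0,0,0,0,0,0,0.6])

```text
t: 8.3
position: [0.6159, 0.1147, 0.1734]
ee_rot: [[-0.796, 0.141, 0.589], [0.117, 0.99, -0.078], [-0.594, 0.007, -0.804]]
force: [0.6, -0.2, 0.3]
opening: 0.048
```

```bash
cat > rel.py <<'E'
from h import *
import sys
# tcp in cell frame, tilt error
c=np.array([.6574,.1136,.078]);Rc=cellR(-7.8)
s=st();T=np.array(s["ee_rot"]);print("tcp in cell mm",np.round(1e3*Rc.T@(np.array(s["position"])-c),2),"rot needed (tool, 10deg)",np.round(R.from_matrix(T.T@down(-7.8,35)).as_rotvec(degrees=True)/10,3))
print("force in cell",np.round(Rc.T@s["force"],1))
E
python3 rel.py; python3 look.py cell w5 0.078
```

```text
t 8.3 pos [0.6159 0.1147 0.1734] open 0.048 F [ 0.6 -0.2  0.3] J [ 13.1 -16.6 120.8 -18.   42.6 -59. ]
[[-0.796, 0.141, 0.589], [0.117, 0.99, -0.078], [-0.594, 0.007, -0.804]]
tcp in cell mm [ 20.86  -4.56 101.79] rot needed (tool, 10deg) [ 0.015  0.147 -0.046]
force in cell [ 0.7 -0.1 -0.1]
t 8.3 pos [0.6159 0.1147 0.1734] open 0.048 F [ 0.6 -0.2  0.3] J [ 13.1 -16.6 120.8 -18.   42.6 -59. ]
[[-0.796, 0.141, 0.589], [0.117, 0.99, -0.078], [-0.594, 0.007, -0.804]]
t 8.35 pos [0.616  0.1147 0.1734] open 0.048 F [-0.7 -0.9  0.1] J [ 13.1 -16.6 120.8 -18.   42.6 -59. ]
[[-0.795, 0.141, 0.589], [0.117, 0.99, -0.078], [-0.595, 0.007, -0.804]]
[323.1 183.2  69.1 108.2] 0.66 ray [0.6645 0.1155 0.078 ]
```

View pics/w5.png

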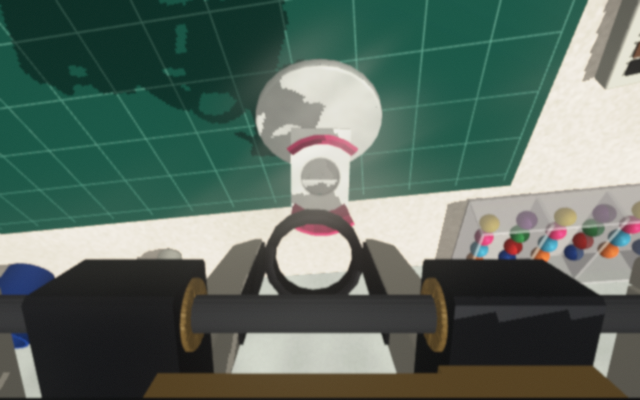

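```bash
cat > ov.py <<'E'
from h import *
import sys
name=sys.argv[1];c=[float(v) for v in sys.argv[2].split(",")]
x0,y0,x1,y1=[int(v) for v in sys.argv[3].split(",")];sc=float(sys.argv[4])
w=cam("wrist");w["C"]=np.load(name+"C.npy");im=cv2.imread(f"pics/{name}.png")[y0:y1,x0:x1]
big=cv2.resize(im,None,fx=sc,fy=sc,interpolation=cv2.INTER_CUBIC)
big0=big.copy()
d=lambda P,col,cl=False:cv2.polylines(big,[np.int32((proj(w,cellpts(c,P))-[x0,y0]+.5)*sc-.5)],cl,col,1)
a=np.deg2rad(43);t=np.linspace(-a,a,20)
for h,rr in ((0,.0275),(.030,.0275)):
  for s0 in (0,np.pi): d(np.c_[rr*np.cos(t+s0),rr*np.sin(t+s0),0*t+h],(255,0,0) if h==0 else (0,255,255))
t=np.linspace(0,2*np.pi,40)
d(np.c_[.014*np.cos(t),.014*np.sin(t),0*t],(255,0,0),True)
for y in (-.022,.022): d([[-.02,y,0],[.035,y,0]],(0,255,0))
cv2.imwrite(f"pics/{name}_ov.png",np.hstack([big,big0]))
E
python3 ov.py w5 0.6574,0.1136,-7.8 270,110,370,240 4
```

View pics/w5_ov.png

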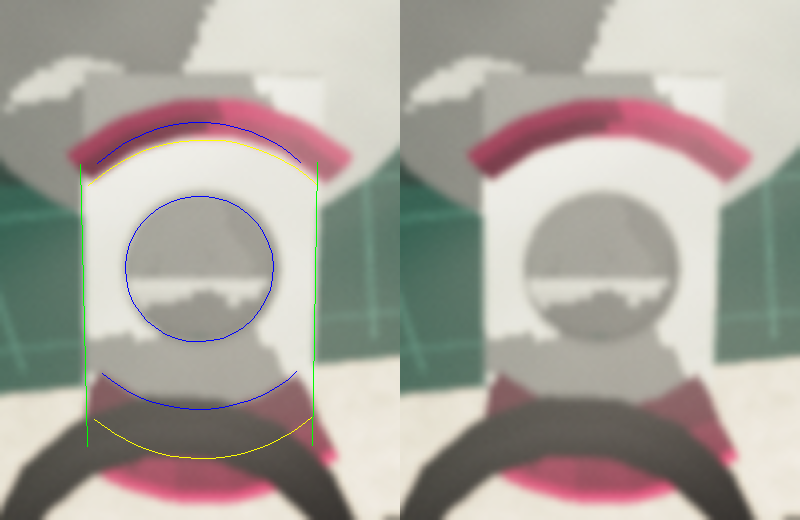

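Emit:
jog_arm(plan=[0.003,0.001,0.008,0,0.02,-0.01,0.6,0.005,0.001,0.012,0,0.03,-0.01,0.6,0.005,0.001,0.012,0,0.03,-0.01,0.6,0.004,0.001,0.009,0,0.03,-0.01,0.6,0.003,0,0.005,0,0.02,0,0.6,0.001,0,0.002,0,0.01,0,0.6,0,0,0,0,0,0,0.6,0,0,0,0,0,0,0.6,0,0,0,0,0,0,0.6,0,0,0,0,0,0,0.6])

```text
t: 9.7
position: [0.6284, 0.1169, 0.1183]
ee_rot: [[-0.812, 0.136, 0.568], [0.113, 0.991, -0.076], [-0.573, 0.002, -0.82]]
force: [-0.6, -0.5, -0.3]
opening: 0.0481
```

```bash
sed -i 's/\.6574,\.1136/.6574,.1140/' rel.py; python3 rel.py; python3 look.py cell w6 0.078;python3 ov.py w6 0.6574,0.1140,-7.8 240,160,400,300 2.5
```

```text
t 9.7 pos [0.6284 0.1169 0.1183] open 0.0481 F [-0.6 -0.5 -0.3] J [ 12.7  -9.2 120.1 -19.   37.4 -57.6]
[[-0.812, 0.136, 0.568], [0.113, 0.991, -0.076], [-0.573, 0.002, -0.82]]
tcp in cell mm [-0.72 -1.1  49.65] rot needed (tool, 10deg) [ 0.011 -0.005 -0.008]
force in cell [-0.6 -0.6  0. ]
t 9.7 pos [0.6284 0.1169 0.1183] open 0.0481 F [-0.6 -0.5 -0.3] J [ 12.7  -9.2 120.1 -19.   37.4 -57.6]
[[-0.812, 0.136, 0.568], [0.113, 0.991, -0.076], [-0.573, 0.002, -0.82]]
t 9.75 pos [0.6285 0.1169 0.1183] open 0.0479 F [-0.1 -0.6  0. ] J [ 12.7  -9.2 120.1 -19.   37.4 -57.6]
[[-0.812, 0.136, 0.568], [0.113, 0.991, -0.076], [-0.573, 0.002, -0.82]]
[320.4 235.2  88.5 123.7] 0.87 ray [0.6647 0.1161 0.078 ]
```

View pics/w6_ov.png

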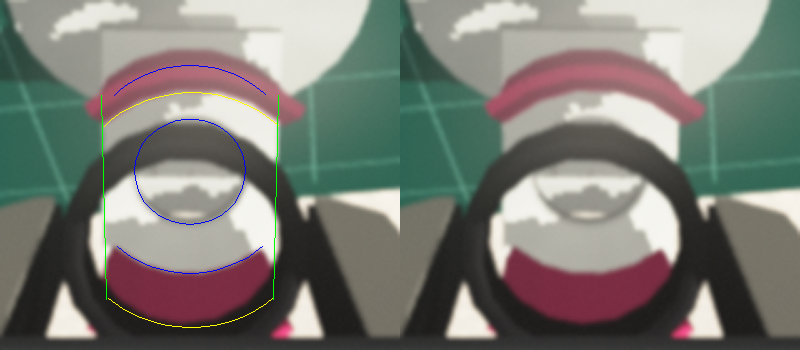

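Emit:
jog_arm(plan=[0,0.001,0.004,0,0,0,0.6,0,0,0.008,0,0,0,0.6,0,0,0.01,0,0,0,0.6,0,0,0.009,0,0,0,0.6,0,0,0.006,0,0,0,0.6,0,0,0.004,0,0,0,0.6,0,0,0.002,0,0,0,0.6,0,0,0.001,0,0,0,0.6,0,0,0,0,0,0,0.6,0,0,0,0,0,0,0.6])

```text
t: 11.1
position: [0.6552, 0.1143, 0.0791]
ee_rot: [[-0.812, 0.136, 0.567], [0.113, 0.991, -0.076], [-0.572, 0.002, -0.82]]
force: [0.7, 0.4, -0.6]
opening: 0.048
```

```bash
python3 rel.py
```

```text
t 11.1 pos [0.6552 0.1143 0.0791] open 0.048 F [ 0.7  0.4 -0.6] J [ 11.6  -1.4 117.5 -20.7  32.3 -56.1]
[[-0.812, 0.136, 0.567], [0.113, 0.991, -0.076], [-0.572, 0.002, -0.82]]
tcp in cell mm [-1.21 -0.01  2.17] rot needed (tool, 10deg) [ 0.01  -0.01  -0.008]
force in cell [ 0.2  0.4 -0.9]
```

Emit:
jog_arm(plan=[0,0,0.0007,0,0,0,0.6,0,0,0.0007,0,0,0,0.6,0,0,0.0007,0,0,0,0.6,0,0,0,0,0,0,0.6,0,0,0,0,0,0,0.6,0,0,0,0,0,0,0.35,0,0,0,0,0,0,0.35,0,0,0,0,0,0,0.35,0,0,0,0,0,0,0.35,0,0,0,0,0,0,0.35])

```text
t: 12.35
position: [0.6566, 0.1143, 0.0786]
ee_rot: [[-0.812, 0.136, 0.568], [0.113, 0.991, -0.076], [-0.573, 0.002, -0.819]]
force: [-0.4, -0.0, -0.3]
opening: 0.0604
```

```bash
python3 rel.py;  python3 look.py spacer_mid w7 0.084;python3 ov.py w7 0.6574,0.1140,-7.8 240,160,400,300 2.5
```

```text
t 12.35 pos [0.6566 0.1143 0.0786] open 0.0604 F [-0.4 -0.  -0.3] J [ 11.6  -1.2 117.3 -20.8  32.1 -56. ]
[[-0.812, 0.136, 0.568], [0.113, 0.991, -0.076], [-0.573, 0.002, -0.819]]
tcp in cell mm [-0.32  0.23  0.94] rot needed (tool, 10deg) [ 0.011 -0.003 -0.008]
force in cell [-0.5 -0.1 -0.1]
t 12.35 pos [0.6566 0.1143 0.0786] open 0.0604 F [-0.4 -0.  -0.3] J [ 11.6  -1.2 117.3 -20.8  32.1 -56. ]
[[-0.812, 0.136, 0.568], [0.113, 0.991, -0.076], [-0.573, 0.002, -0.819]]
t 12.4 pos [0.6566 0.1143 0.0786] open 0.0603 F [ 0.7 -0.1 -0.2] J [ 11.6  -1.2 117.3 -20.8  32.1 -56. ]
[[-0.812, 0.136, 0.568], [0.113, 0.991, -0.076], [-0.573, 0.002, -0.819]]
[313.6 258.7 100.4  74.4] 0.8 ray [0.6489 0.115  0.084 ]
```

View pics/w7_ov.png

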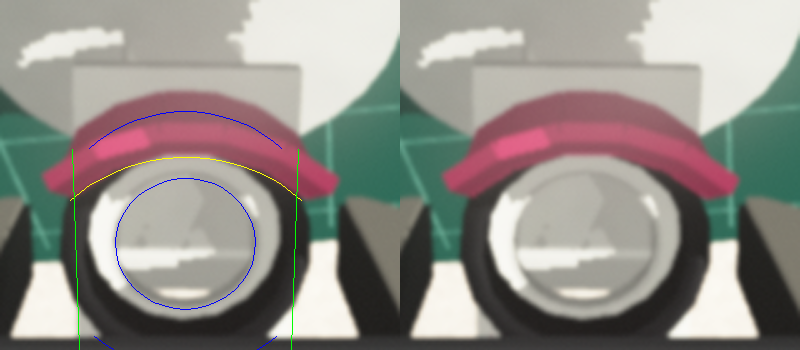

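```bash
python3 - <<'E'
from h import *
s=get_state();p=np.array(s["position"]);T=np.array(s["ee_rot"])
p1=p-T[:,2]*.065
plan([(p1,T,2),([0.455,-0.17,0.12],down(),8)],0.3)
print(p1)
E
```

```text
0, 0, -0.0325, 0, 0, 0, 0.3,
0, 0, -0.0325, 0, 0, 0, 0.3,
0.0077, -0.0221, -0.0044, -0.016, 0.249, -0.054, 0.3,
0.0162, -0.044, -0.0083, -0.032, 0.499, -0.109, 0.3,
0.0177, -0.0436, -0.007, -0.032, 0.499, -0.109, 0.3,
0.0191, -0.0432, -0.0057, -0.032, 0.499, -0.109, 0.3,
0.0203, -0.0428, -0.0042, -0.032, 0.499, -0.109, 0.3,
0.0214, -0.0424, -0.0026, -0.032, 0.499, -0.109, 0.3,
0.0224, -0.042, -0.001, -0.032, 0.499, -0.109, 0.3,
0.0116, -0.0208, 0.0004, -0.016, 0.249, -0.054, 0.3,
10 rows; max step 0.0476164887407713 max rot 0.5117675253472029
[0.61969834 0.1192743  0.131848  ]
```

Emit:
jog_arm(plan=[0,0,-0.02,0,0,0,0.33,0,0,-0.035,0,0,0,0.33,0,-0.005,-0.02,0,0,0,0.33,0.011,-0.032,-0.006,-0.02,0.35,-0.08,0.33,0.018,-0.048,-0.008,-0.035,0.55,-0.12,0.33,0.02,-0.048,-0.007,-0.035,0.55,-0.12,0.33,0.021,-0.047,-0.005,-0.035,0.55,-0.12,0.33,0.022,-0.047,-0.003,-0.035,0.55,-0.12,0.33,0.022,-0.045,-0.001,-0.035,0.5,-0.12,0.33,0.014,-0.03,0,-0.02,0.3,-0.07,0.33])

```text
t: 13.75
position: [0.4541, -0.177, 0.1312]
ee_rot: [[-1.0, -0.01, 0.014], [-0.01, 1.0, 0.001], [-0.014, 0.001, -1.0]]
force: [0.5, -0.0, 0.1]
opening: 0.0625
```

```bash
python3 - <<'E'
from h import *
st()
plan([([0.455,-0.1815,0.09],down(),5)],0.33)
E
```

```text
t 13.75 pos [ 0.4541 -0.177   0.1312] open 0.0625 F [ 0.5 -0.   0.1] J [ -27.6   -7.5  109.6    0.4   77.3 -118.3]
[[-1.0, -0.01, 0.014], [-0.01, 1.0, 0.001], [-0.014, 0.001, -1.0]]
0, -0.0006, 0.0051, 0, 0.01, 0.007, 0.33,
-0.0001, -0.0011, 0.0103, 0.001, 0.019, 0.014, 0.33,
-0.0001, -0.0011, 0.0103, 0.001, 0.019, 0.014, 0.33,
-0.0002, -0.0011, 0.0103, 0.001, 0.019, 0.014, 0.33,
-0.0001, -0.0006, 0.0051, 0, 0.01, 0.007, 0.33,
5 rows; max step 0.010360501918343533 max rot 0.023622023622035433
```

Emit:
jog_arm(plan=[0,-0.0005,0.008,0,0.02,0.015,0.33,0,-0.0005,0.016,0,0.02,0.015,0.33,0,0,0.02,0,0.02,0.015,0.33,0,0,0.018,0,0.02,0.01,0.33,0,0,0.012,0,0,0,0.33,0,0,0.006,0,0,0,0.33,0,0,0.003,0,0,0,0.33,0,0,0,0,0,0,0.33,0,0,0,0,0,0,0.33,0,0,0,0,0,0,0.33])

```text
t: 15.0
position: [0.4555, -0.1761, 0.0431]
ee_rot: [[-1.0, -0.0, 0.001], [-0.0, 1.0, 0.001], [-0.001, 0.001, -1.0]]
force: [-0.5, 0.1, -0.2]
opening: 0.0623
```

```bash
python3 look.py lens_mid w8 0.009
```

```text
t 15.0 pos [ 0.4555 -0.1761  0.0431] open 0.0623 F [-0.5  0.1 -0.2] J [-2.720e+01 -6.000e-01  1.128e+02  1.000e-01  6.770e+01 -1.173e+02]
[[-1.0, -0.0, 0.001], [-0.0, 1.0, 0.001], [-0.001, 0.001, -1.0]]
t 15.05 pos [ 0.4556 -0.1762  0.0432] open 0.0619 F [ 0.2 -0.1 -0.3] J [-2.720e+01 -6.000e-01  1.128e+02  1.000e-01  6.770e+01 -1.172e+02]
[[-1.0, -0.0, 0.002], [-0.0, 1.0, 0.001], [-0.002, 0.001, -1.0]]
[304.9 233.4  82.7  85.5] 0.97 ray [ 0.4541 -0.1816  0.009 ]
```

View pics/w8.png

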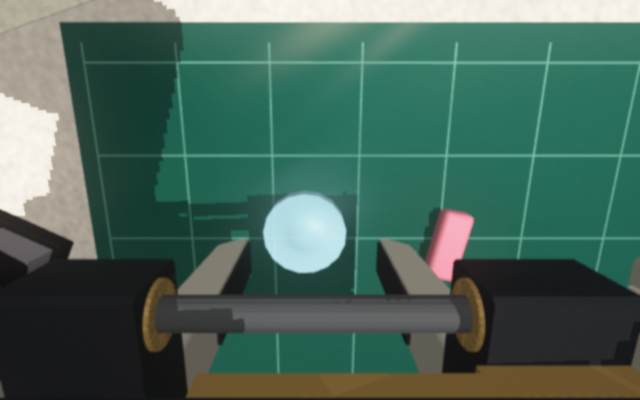

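Emit:
jog_arm(plan=[0.0005,-0.0015,0.004,0,0,0,0.33,0.0005,-0.0015,0.008,0,0,0,0.33,0.0005,-0.0015,0.009,0,0,0,0.33,0,-0.001,0.007,0,0,0,0.33,0,0,0.004,0,0,0,0.33,0,0,0.002,0,0,0,0.33,0,0,0.001,0,0,0,0.33,0,0,0,0,0,0,0.33,0,0,0,0,0,0,0.33,0,0,0,0,0,0,0.33])

```text
t: 16.35
position: [0.4539, -0.182, 0.0056]
ee_rot: [[-1.0, 0.0, 0.001], [0.0, 1.0, 0.001], [-0.001, 0.001, -1.0]]
force: [-0.6, 0.2, -0.6]
opening: 0.0624
```

```bash
python3 look.py lens_mid w9 0.009
```

```text
t 16.35 pos [ 0.4539 -0.182   0.0056] open 0.0624 F [-0.6  0.2 -0.6] J [-2.790e+01  3.000e+00  1.137e+02  1.000e-01  6.330e+01 -1.180e+02]
[[-1.0, 0.0, 0.001], [0.0, 1.0, 0.001], [-0.001, 0.001, -1.0]]
t 16.4 pos [ 0.4539 -0.182   0.0056] open 0.0624 F [ 1.  -0.5  0.5] J [-2.790e+01  3.000e+00  1.137e+02  1.000e-01  6.330e+01 -1.180e+02]
[[-1.0, 0.0, 0.001], [0.0, 1.0, 0.001], [-0.001, 0.001, -1.0]]
[314.4 250.9  98.7  85.1] 0.58 ray [ 0.4487 -0.182   0.009 ]
```

View pics/w9.png

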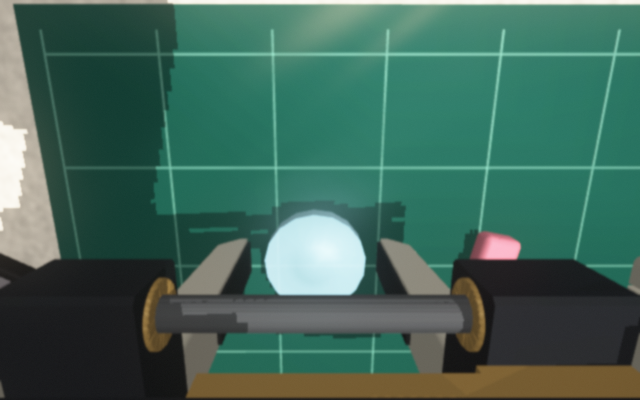

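Emit:
jog_arm(plan=[0,0,0.001,0,0,0,0.33,0,0,0,0,0,0,0.6,0,0,0,0,0,0,0.6,0,0,0,0,0,0,0.6,0,0,0,0,0,0,0.6,0,0,0,0,0,0,0.6,0,0,-0.006,0,0,0,0.6,0,0,-0.015,0,0,0,0.6,0,0,-0.025,0,0,0,0.6,0,0,-0.03,0,0,0,0.6], grip_force=16)

```text
t: 17.7
position: [0.452, -0.1811, 0.0823]
ee_rot: [[-1.0, 0.0, -0.003], [0.0, 1.0, 0.003], [0.003, 0.003, -1.0]]
force: [0.3, 0.1, -1.0]
opening: 0.0476
```

```bash
python3 - <<'E'
from h import *
st()
c=np.array([.6574,.1140,.078]);Rc=cellR(-7.8)
plan([([0.48,-0.12,0.165],down(-2,8),3),(c+Rc@[0.008,0,.09],down(-7.8,35),7)],0.6)
E
```

```text
t 17.7 pos [ 0.452  -0.1811  0.0823] open 0.0476 F [ 0.3  0.1 -1. ] J [-2.790e+01 -3.600e+00  1.112e+02  1.000e-01  7.250e+01 -1.180e+02]
[[-1.0, 0.0, -0.003], [0.0, 1.0, 0.003], [0.003, 0.003, -1.0]]
-0.0093, 0.0205, -0.0275, 0.01, -0.272, 0.066, 0.6,
-0.0103, 0.0205, -0.0271, 0.01, -0.272, 0.066, 0.6,
-0.0114, 0.0206, -0.0266, 0.01, -0.272, 0.066, 0.6,
-0.0102, 0.0204, 0.0022, 0.018, -0.225, 0.045, 0.6,
-0.0198, 0.0409, 0.005, 0.036, -0.45, 0.091, 0.6,
-0.0187, 0.0413, 0.0062, 0.036, -0.45, 0.091, 0.6,
-0.0175, 0.0416, 0.0074, 0.036, -0.45, 0.091, 0.6,
-0.0162, 0.0419, 0.0085, 0.036, -0.45, 0.091, 0.6,
-0.0149, 0.0422, 0.0094, 0.036, -0.45, 0.091, 0.6,
-0.0067, 0.0213, 0.0051, 0.018, -0.225, 0.045, 0.6,
10 rows; max step 0.04575827793962531 max rot 0.4605181863944138
```

Emit:
jog_arm(plan=[-0.008,0.016,-0.02,0.01,-0.2,0.04,0.6,-0.012,0.022,-0.027,0.01,-0.3,0.06,0.6,-0.014,0.028,-0.024,0.01,-0.35,0.07,0.6,-0.016,0.036,-0.01,0.02,-0.4,0.07,0.6,-0.018,0.042,0.004,0.03,-0.45,0.08,0.6,-0.018,0.043,0.007,0.03,-0.45,0.09,0.6,-0.017,0.042,0.008,0.03,-0.45,0.09,0.6,-0.014,0.034,0.008,0.03,-0.36,0.08,0.6,-0.008,0.02,0.005,0.02,-0.2,0.05,0.6,-0.003,0.008,0.002,0,-0.08,0.02,0.6])

```text
t: 18.95
position: [0.6069, 0.1095, 0.1872]
ee_rot: [[-0.817, 0.123, 0.564], [0.105, 0.992, -0.064], [-0.567, 0.007, -0.823]]
force: [-0.1, -0.4, -0.1]
opening: 0.0469
```

```bash
python3 rel.py
```

```text
t 18.95 pos [0.6069 0.1095 0.1872] open 0.0469 F [-0.1 -0.4 -0.1] J [ 11.7 -18.5 120.  -14.1  46.2 -64.3]
[[-0.817, 0.123, 0.564], [0.105, 0.992, -0.064], [-0.567, 0.007, -0.823]]
tcp in cell mm [ 22.2  -11.3  117.78] rot needed (tool, 10deg) [ 0.077 -0.043  0.039]
force in cell [-0.1 -0.4 -0.1]
```

```bash
python3 look.py lens_mid w10 0.15; python3 rel.py
```

```text
t 18.95 pos [0.6069 0.1095 0.1872] open 0.0469 F [-0.1 -0.4 -0.1] J [ 11.7 -18.5 120.  -14.1  46.2 -64.3]
[[-0.817, 0.123, 0.564], [0.105, 0.992, -0.064], [-0.567, 0.007, -0.823]]
t 19.0 pos [0.6072 0.1099 0.1873] open 0.0474 F [ 0.8  0.5 -1. ] J [ 11.7 -18.5 119.9 -14.2  46.2 -64.3]
[[-0.816, 0.123, 0.565], [0.106, 0.992, -0.063], [-0.568, 0.008, -0.823]]
[313.6 254.1 100.   85.4] 0.68 ray [0.6593 0.103  0.15  ]
t 19.05 pos [0.6069 0.1091 0.1872] open 0.0477 F [-0.5 -0.1 -1.3] J [ 11.6 -18.5 120.  -14.1  46.2 -64.4]
[[-0.817, 0.123, 0.563], [0.105, 0.992, -0.064], [-0.567, 0.007, -0.824]]
tcp in cell mm [ 22.19 -11.75 117.73] rot needed (tool, 10deg) [ 0.077 -0.046  0.039]
force in cell [-1.2 -0.1 -0.8]
```

View pics/w10.png

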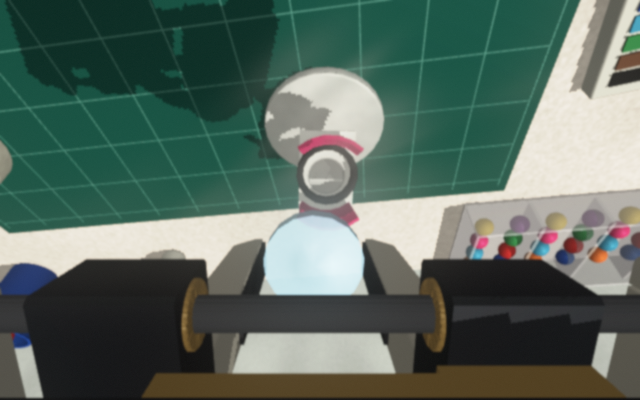

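Emit:
jog_arm(plan=[0.002,0.001,0.006,0.01,0,0.005,0.6,0.005,0.002,0.013,0.02,-0.01,0.01,0.6,0.005,0.0025,0.014,0.02,-0.01,0.01,0.6,0.005,0.0025,0.012,0.01,-0.01,0.01,0.6,0.003,0.002,0.008,0.01,-0.01,0,0.6,0.0015,0.001,0.005,0,0,0,0.6,0.001,0,0.002,0,0,0,0.6,0,0,0,0,0,0,0.6,0,0,0,0,0,0,0.6,0,0,0,0,0,0,0.6])

```text
t: 20.3
position: [0.625, 0.1166, 0.1215]
ee_rot: [[-0.812, 0.138, 0.567], [0.113, 0.99, -0.079], [-0.573, -0.0, -0.82]]
force: [-0.8, 0.2, 0.1]
opening: 0.0476
```

```bash
python3 rel.py; python3 look.py cell w11 0.078;python3 ov.py w11 0.6574,0.1140,-7.8 240,160,400,300 2.5
```

```text
t 20.3 pos [0.625  0.1166 0.1215] open 0.0476 F [-0.8  0.2  0.1] J [ 12.9 -10.  120.4 -19.3  38.1 -57.3]
[[-0.812, 0.138, 0.567], [0.113, 0.99, -0.079], [-0.573, -0.0, -0.82]]
tcp in cell mm [-1.69 -1.83 54.25] rot needed (tool, 10deg) [-0.009 -0.007 -0.009]
force in cell [-0.6  0.1  0.6]
t 20.3 pos [0.625  0.1166 0.1215] open 0.0476 F [-0.8  0.2  0.1] J [ 12.9 -10.  120.4 -19.3  38.1 -57.3]
[[-0.812, 0.138, 0.567], [0.113, 0.99, -0.079], [-0.573, -0.0, -0.82]]
t 20.35 pos [0.625  0.1166 0.1215] open 0.0478 F [-0.1 -0.8 -0.4] J [ 12.9 -10.  120.4 -19.3  38.1 -57.3]
[[-0.812, 0.138, 0.567], [0.113, 0.99, -0.079], [-0.573, -0.0, -0.82]]
[319.2 233.6  85.9 123.2] 0.69 ray [0.6636 0.1146 0.078 ]
```

View pics/w11_ov.png

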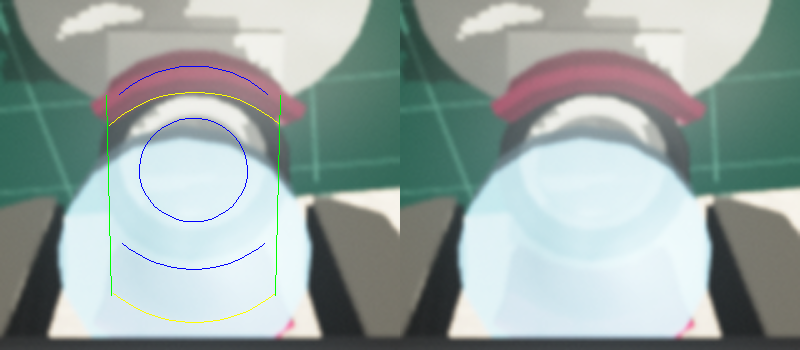

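Emit:
jog_arm(plan=[0,0.001,0.004,0,0,0,0.6,0,0.0007,0.007,0,0,0,0.6,0,0,0.008,0,0,0,0.6,0,0,0.007,0,0,0,0.6,0,0,0.005,0,0,0,0.6,0,0,0.003,0,0,0,0.6,0,0,0.0015,0,0,0,0.6,0,0,0,0,0,0,0.6,0,0,0,0,0,0,0.6,0,0,0,0,0,0,0.6])

```text
t: 21.7
position: [0.6466, 0.1153, 0.0898]
ee_rot: [[-0.812, 0.138, 0.566], [0.113, 0.99, -0.079], [-0.572, -0.0, -0.82]]
force: [0.8, -0.3, 0.3]
opening: 0.0476
```

```bash
python3 rel.py; python3 look.py lens_mid w12 0.09
```

```text
t 21.7 pos [0.6466 0.1153 0.0898] open 0.0476 F [ 0.8 -0.3  0.3] J [ 12.1  -3.6 118.3 -20.7  33.8 -56. ]
[[-0.812, 0.138, 0.566], [0.113, 0.99, -0.079], [-0.572, -0.0, -0.82]]
tcp in cell mm [-2.16 -0.15 15.89] rot needed (tool, 10deg) [-0.01  -0.011 -0.009]
force in cell [ 0.8 -0.2 -0.2]
t 21.7 pos [0.6466 0.1153 0.0898] open 0.0476 F [ 0.8 -0.3  0.3] J [ 12.1  -3.6 118.3 -20.7  33.8 -56. ]
[[-0.812, 0.138, 0.566], [0.113, 0.99, -0.079], [-0.572, -0.0, -0.82]]
t 21.75 pos [0.6466 0.1153 0.0898] open 0.0475 F [-0.8  0.  -0.5] J [ 12.1  -3.6 118.3 -20.7  33.8 -56. ]
[[-0.812, 0.138, 0.567], [0.113, 0.99, -0.079], [-0.572, -0.0, -0.82]]
[315.4 258.1  96.9  80.3] 0.7 ray [0.6465 0.1159 0.09  ]
```

View pics/w12.png

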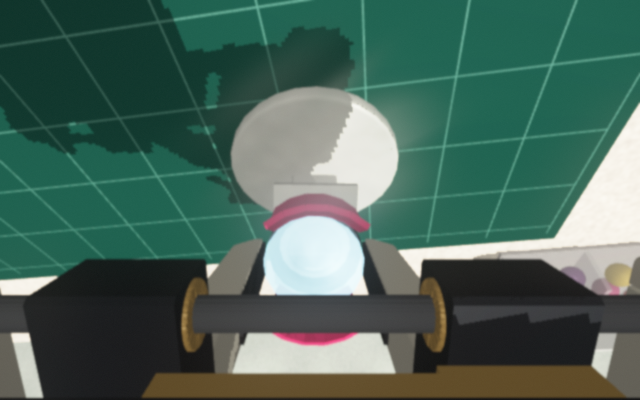

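Emit:
jog_arm(plan=[-0.0005,0,0.0005,0,0,0,0.6,0,0,0.0006,0,0,0,0.6,0,0,0.0006,0,0,0,0.6,0,0,0.0006,0,0,0,0.6,0,0,0,0,0,0,0.6,0,0,0,0,0,0,0.6,0,0,0,0,0,0,0.6,0,0,0,0,0,0,0.6,0,0,0,0,0,0,0.6,0,0,0,0,0,0,0.6])

```text
t: 23.05
position: [0.6485, 0.1151, 0.0882]
ee_rot: [[-0.812, 0.138, 0.567], [0.113, 0.99, -0.079], [-0.572, -0.0, -0.82]]
force: [0.9, -0.4, 0.1]
opening: 0.0475
```

```bash
python3 - <<'E'
from h import *
Rc=cellR(-7.8)
F=[]
for i in range(6):
    s=get_state();F.append(Rc.T@s["force"]);cam("top")
print(np.mean(F,0),np.std(F,0))
E
python3 rel.py
```

```text
[-0.04062009 -0.11526895 -0.38011109] [0.49340008 0.56210502 0.71452659]
t 23.35 pos [0.6485 0.1151 0.0882] open 0.0474 F [ 1.2  0.7 -1.1] J [ 12.   -3.2 118.1 -20.7  33.6 -55.9]
[[-0.812, 0.138, 0.567], [0.113, 0.99, -0.079], [-0.572, -0.0, -0.82]]
tcp in cell mm [-1.52 -0.15 13.51] rot needed (tool, 10deg) [-0.009 -0.01  -0.009]
force in cell [ 0.2  0.9 -1.5]
```

Emit:
jog_arm(plan=[0,0,0.0006,0,0,0,0.6,0,0,0.0005,0,0,0,0.6,0,0,0.0005,0,0,0,0.6,0,0,0,0,0,0,0.6,0,0,0,0,0,0,0.6,0,0,0,0,0,0,0.6,0,0,0,0,0,0,0.6,0,0,0,0,0,0,0.6,0,0,0,0,0,0,0.6,0,0,0,0,0,0,0.6])

```text
t: 24.6
position: [0.65, 0.1153, 0.0884]
ee_rot: [[-0.812, 0.138, 0.568], [0.113, 0.99, -0.079], [-0.573, -0.0, -0.819]]
force: [-0.8, -0.1, 1.4]
opening: 0.0475
```

```bash
python3 - <<'E'
from h import *
Rc=cellR(-7.8)
F=[]
for i in range(4):
    s=get_state();F.append(Rc.T@s["force"]);w=cam("wrist")
print(np.mean(F,0),np.std(F,0))
np.save("w13C.npy",w["C"]);cv2.imwrite("pics/w13.png",w["frame"])
E
python3 rel.py;python3 ov.py w13 0.6574,0.1140,-7.8 240,160,400,300 2.5
```

```text
[-0.45580868 -0.07406705  1.47042476] [0.39290501 0.24128291 0.15567197]
t 24.8 pos [0.6499 0.1153 0.0884] open 0.0475 F [-1.3 -0.5  1.5] J [ 12.   -3.  118.  -20.8  33.5 -55.9]
[[-0.812, 0.138, 0.568], [0.113, 0.99, -0.079], [-0.573, -0.0, -0.819]]
tcp in cell mm [-0.25  0.23 12.82] rot needed (tool, 10deg) [-0.008 -0.002 -0.01 ]
force in cell [-0.1 -0.7  2. ]
```

View pics/w13_ov.png

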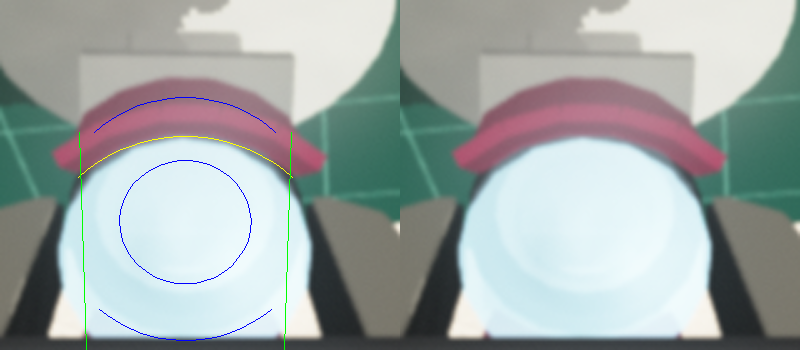

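Emit:
jog_arm(plan=[0,0,0.0005,0,0,0,0.6,0,0,0.0003,0,0,0,0.6,0,0,0,0,0,0,0.6,0,0,0,0,0,0,0.47,0,0,0,0,0,0,0.44,0,0,0,0,0,0,0.4,0,0,0,0,0,0,0.35,0,0,0,0,0,0,0.35,0,0,0,0,0,0,0.35,0,0,0,0,0,0,0.35])

```text
t: 26.1
position: [0.6502, 0.1152, 0.088]
ee_rot: [[-0.812, 0.138, 0.568], [0.113, 0.99, -0.079], [-0.573, -0.0, -0.819]]
force: [1.1, 0.2, 0.1]
opening: 0.0605
```

```bash
python3 rel.py;python3 look.py lens_mid w14 0.09;python3 ov.py w14 0.6574,0.1140,-7.8 240,160,400,300 2.5
```

```text
t 26.1 pos [0.6502 0.1152 0.088 ] open 0.0605 F [1.1 0.2 0.1] J [ 12.   -3.  117.9 -20.8  33.5 -55.9]
[[-0.812, 0.138, 0.568], [0.113, 0.99, -0.079], [-0.573, -0.0, -0.819]]
tcp in cell mm [-0.24  0.23 12.32] rot needed (tool, 10deg) [-0.009 -0.003 -0.01 ]
force in cell [ 0.9  0.3 -0.5]
t 26.1 pos [0.6502 0.1152 0.088 ] open 0.0605 F [1.1 0.2 0.1] J [ 12.   -3.  117.9 -20.8  33.5 -55.9]
[[-0.812, 0.138, 0.568], [0.113, 0.99, -0.079], [-0.573, -0.0, -0.819]]
t 26.15 pos [0.6502 0.1152 0.088 ] open 0.0604 F [-0.   0.3 -0.5] J [ 12.   -3.  117.9 -20.8  33.5 -55.9]
[[-0.812, 0.138, 0.568], [0.113, 0.99, -0.079], [-0.573, -0.0, -0.819]]
[313.6 255.2  98.3  84.1] 0.69 ray [0.6447 0.1156 0.09  ]
[317.2 262.6 110.7 166.5] 0.67 ray [0.6515 0.1165 0.09  ]
```

View pics/w14_ov.png

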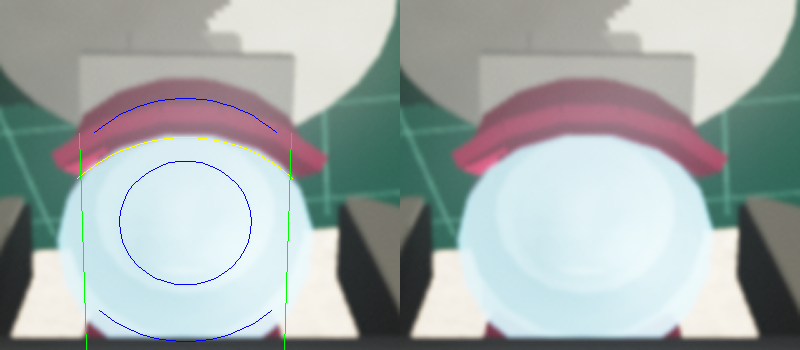

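```bash
python3 - <<'E'
from h import *
s=get_state();p=np.array(s["position"]);T=np.array(s["ee_rot"])
p1=p-T[:,2]*.06
plan([(p1,T,2),([0.438,0.205,0.11],down(),8)],0.3)
E
```

```text
0, 0, -0.03, 0, 0, 0, 0.3,
0, 0, -0.03, 0, 0, 0, 0.3,
0.0121, 0.0043, -0.0061, -0.017, 0.249, -0.055, 0.3,
0.0247, 0.0088, -0.0111, -0.035, 0.499, -0.11, 0.3,
0.0254, 0.0093, -0.0089, -0.035, 0.499, -0.11, 0.3,
0.0259, 0.0099, -0.0066, -0.035, 0.499, -0.11, 0.3,
0.0262, 0.0104, -0.0043, -0.035, 0.499, -0.11, 0.3,
0.0262, 0.0109, -0.0019, -0.035, 0.499, -0.11, 0.3,
0.0261, 0.0114, 0.0004, -0.035, 0.499, -0.11, 0.3,
0.0129, 0.006, 0.0014, -0.017, 0.249, -0.055, 0.3,
10 rows; max step 0.03 max rot 0.5121777035365753
```

Emit:
jog_arm(plan=[0,0,-0.012,0,0,0,0.33,0,0,-0.03,0,0,0,0.33,0,0,-0.02,0,0,0,0.33,0.018,0.007,-0.008,-0.03,0.4,-0.09,0.33,0.028,0.011,-0.01,-0.04,0.58,-0.13,0.33,0.03,0.012,-0.007,-0.04,0.6,-0.13,0.33,0.03,0.012,-0.002,-0.04,0.6,-0.13,0.33,0.03,0.012,0.004,-0.04,0.58,-0.13,0.33,0.02,0.01,0.006,-0.03,0.42,-0.09,0.33,0.012,0.006,0.006,-0.02,0.2,-0.05,0.33])

```text
t: 27.5
position: [0.4465, 0.2073, 0.0985]
ee_rot: [[-1.0, -0.005, 0.009], [-0.005, 1.0, 0.005], [-0.009, 0.005, -1.0]]
force: [0.8, 0.3, -0.2]
opening: 0.0624
```

```bash
python3 - <<'E'
from h import *
st()
plan([([0.4385,0.2105,0.045],down(),5)],0.33)
E
```

```text
t 27.5 pos [0.4465 0.2073 0.0985] open 0.0624 F [ 0.8  0.3 -0.2] J [ 1.880e+01 -4.600e+00  1.104e+02  1.000e-01  7.360e+01 -7.150e+01]
[[-1.0, -0.005, 0.009], [-0.005, 1.0, 0.005], [-0.009, 0.005, -1.0]]
0.0011, 0.0004, 0.0067, 0.004, 0.006, 0.003, 0.33,
0.0021, 0.0007, 0.0134, 0.007, 0.012, 0.007, 0.33,
0.0021, 0.0008, 0.0134, 0.007, 0.012, 0.007, 0.33,
0.002, 0.0008, 0.0134, 0.007, 0.012, 0.007, 0.33,
0.001, 0.0004, 0.0067, 0.004, 0.006, 0.003, 0.33,
5 rows; max step 0.01358712625980932 max rot 0.015556349186104046
```

Emit:
jog_arm(plan=[0.001,0,0.007,0,0.01,0,0.33,0.002,0.001,0.013,0.01,0.02,0.01,0.33,0.002,0.001,0.013,0.01,0.01,0.01,0.33,0.002,0.001,0.01,0.01,0.01,0.01,0.33,0,0,0.006,0,0,0,0.33,0,0,0.003,0,0,0,0.33,0,0,0,0,0,0,0.33,0,0,0,0,0,0,0.33,0,0,0,0,0,0,0.33,0,0,0,0,0,0,0.33])

```text
t: 28.75
position: [0.4399, 0.2101, 0.0434]
ee_rot: [[-1.0, 0.001, 0.003], [0.001, 1.0, -0.001], [-0.003, -0.001, -1.0]]
force: [0.1, -0.2, -0.1]
opening: 0.0622
```

```bash
python3 look.py retainer_mid w15 0.008
```

```text
t 28.75 pos [0.4399 0.2101 0.0434] open 0.0622 F [ 0.1 -0.2 -0.1] J [ 1.96e+01 -8.00e-01  1.13e+02 -1.00e-01  6.76e+01 -7.03e+01]
[[-1.0, 0.001, 0.003], [0.001, 1.0, -0.001], [-0.003, -0.001, -1.0]]
t 28.8 pos [0.4399 0.2101 0.0434] open 0.0622 F [ 0.6 -0.3 -0.7] J [ 1.96e+01 -8.00e-01  1.13e+02 -1.00e-01  6.76e+01 -7.03e+01]
[[-1.0, 0.001, 0.003], [0.001, 1.0, -0.001], [-0.003, -0.001, -1.0]]
[318.9 230.5  80.3  83. ] 0.79 ray [0.4371 0.2129 0.008 ]
```

View pics/w15.png

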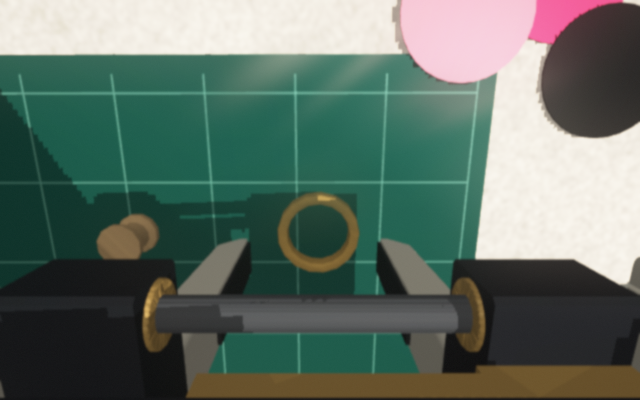

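Emit:
jog_arm(plan=[0.0005,0.0005,0.004,0,0,0,0.33,0.001,0.001,0.008,0,0.01,0,0.33,0.0005,0.001,0.009,0,0.01,0,0.33,0,0,0.007,0,0,0,0.33,0,0,0.0045,0,0,0,0.33,0,0,0.003,0,0,0,0.33,0,0,0.001,0,0,0,0.33,0,0,0,0,0,0,0.33,0,0,0,0,0,0,0.33,0,0,0,0,0,0,0.33])

```text
t: 30.1
position: [0.4375, 0.2127, 0.004]
ee_rot: [[-1.0, 0.001, -0.001], [0.001, 1.0, -0.001], [0.001, -0.001, -1.0]]
force: [-0.2, 0.5, 0.2]
opening: 0.062
```

```bash
python3 look.py retainer_mid w16 0.008
```

```text
t 30.1 pos [0.4375 0.2127 0.004 ] open 0.062 F [-0.2  0.5  0.2] J [ 19.9   2.9 114.   -0.   63.2 -70. ]
[[-1.0, 0.001, -0.001], [0.001, 1.0, -0.001], [0.001, -0.001, -1.0]]
t 30.15 pos [0.4375 0.2127 0.004 ] open 0.0624 F [-0.1  0.4 -0.3] J [ 19.9   2.9 114.   -0.   63.2 -70. ]
[[-1.0, 0.001, -0.001], [0.001, 1.0, -0.001], [0.001, -0.001, -1.0]]
[313.5 253.7 100.2  81. ] 0.62 ray [0.4335 0.2123 0.008 ]
```

View pics/w16.png

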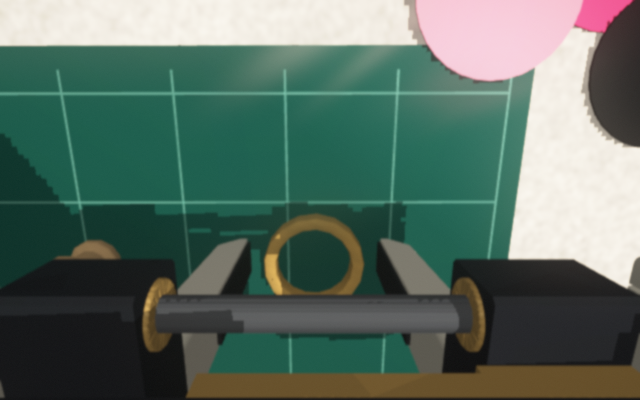

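Emit:
jog_arm(plan=[0,0,0,0,0,0,0.6,0,0,0,0,0,0,0.6,0,0,0,0,0,0,0.6,0,0,0,0,0,0,0.6,0,0,0,0,0,0,0.6,0,0,-0.008,0,0,0,0.6,0,0,-0.02,0,0,0,0.6,0,0,-0.03,0,0,0,0.6,0,0,-0.03,0,0,0,0.6,0,0,-0.03,0,0,0,0.6], grip_force=22)

```text
t: 31.45
position: [0.4353, 0.2119, 0.1243]
ee_rot: [[-1.0, 0.001, -0.007], [0.001, 1.0, -0.003], [0.007, -0.003, -1.0]]
force: [-0.4, 0.5, -0.9]
opening: 0.0471
```

```bash
python3 - <<'E'
from h import *
st()
c=np.array([.6574,.1140,.078]);Rc=cellR(-7.8)
plan([(c+Rc@[0.004,0,.075],down(-7.8,35),8)],0.6)
E
```

```text
t 31.45 pos [0.4353 0.2119 0.1243] open 0.0471 F [-0.4  0.5 -0.9] J [ 19.9  -6.5 109.3  -0.   77.6 -70. ]
[[-1.0, 0.001, -0.007], [0.001, 1.0, -0.003], [0.007, -0.003, -1.0]]
-0.0131, -0.0066, -0.0013, 0.015, -0.252, 0.054, 0.6,
-0.0263, -0.0129, -0.0014, 0.031, -0.505, 0.108, 0.6,
-0.0266, -0.0125, 0.001, 0.031, -0.505, 0.108, 0.6,
-0.0266, -0.0119, 0.0034, 0.031, -0.505, 0.108, 0.6,
-0.0264, -0.0114, 0.0058, 0.031, -0.505, 0.108, 0.6,
-0.026, -0.0109, 0.0081, 0.031, -0.505, 0.108, 0.6,
-0.0254, -0.0104, 0.0105, 0.031, -0.505, 0.108, 0.6,
-0.0123, -0.0049, 0.0064, 0.015, -0.252, 0.054, 0.6,
8 rows; max step 0.029407652065406378 max rot 0.5173490117899134
```

Emit:
jog_arm(plan=[-0.016,-0.008,-0.003,0.02,-0.35,0.07,0.6,-0.028,-0.014,-0.001,0.03,-0.55,0.12,0.6,-0.03,-0.014,0.001,0.03,-0.58,0.12,0.6,-0.03,-0.013,0.004,0.03,-0.56,0.12,0.6,-0.028,-0.012,0.006,0.03,-0.53,0.11,0.6,-0.022,-0.009,0.008,0.02,-0.4,0.09,0.6,-0.012,-0.005,0.008,0.02,-0.25,0.06,0.6,-0.004,-0.002,0.004,0.01,-0.1,0.03,0.6,0,0,0.002,0,0,0,0.6,0,0,0,0,0,0,0.6])

```text
t: 32.7
position: [0.6145, 0.1235, 0.1524]
ee_rot: [[-0.817, 0.133, 0.561], [0.114, 0.991, -0.069], [-0.565, 0.008, -0.825]]
force: [-0.3, -0.3, -1.4]
opening: 0.047
```

```bash
python3 rel.py; python3 look.py retainer_mid w17 0.15
```

```text
t 32.7 pos [0.6145 0.1235 0.1524] open 0.047 F [-0.3 -0.3 -1.4] J [ 13.5 -13.8 119.9 -17.   42.5 -59.3]
[[-0.817, 0.133, 0.561], [0.114, 0.991, -0.069], [-0.565, 0.008, -0.825]]
tcp in cell mm [ 6.81  3.57 86.01] rot needed (tool, 10deg) [ 0.045 -0.062 -0.012]
force in cell [-1.  -0.4 -1. ]
t 32.7 pos [0.6145 0.1235 0.1524] open 0.047 F [-0.3 -0.3 -1.4] J [ 13.5 -13.8 119.9 -17.   42.5 -59.3]
[[-0.817, 0.133, 0.561], [0.114, 0.991, -0.069], [-0.565, 0.008, -0.825]]
t 32.75 pos [0.6146 0.1235 0.1525] open 0.0472 F [-0.1 -0.2  0. ] J [ 13.5 -13.8 119.9 -17.   42.5 -59.3]
[[-0.817, 0.133, 0.561], [0.114, 0.991, -0.069], [-0.565, 0.008, -0.825]]
[311.2 254.   94.9  79.8] 0.8 ray [0.6144 0.1219 0.15  ]
```

View pics/w17.png

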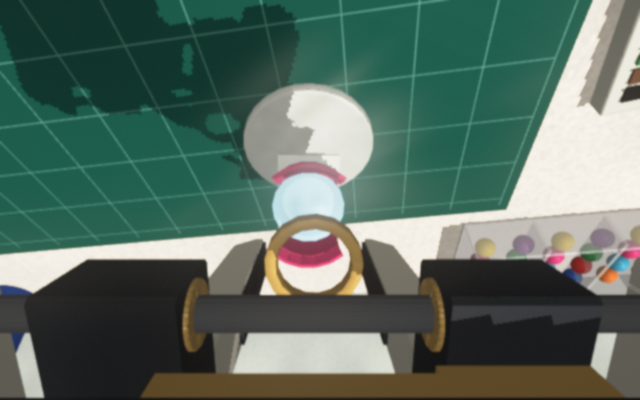

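Emit:
jog_arm(plan=[0.001,-0.0005,0.004,0.01,-0.01,0,0.6,0.002,-0.001,0.008,0.01,-0.02,0,0.6,0.002,-0.001,0.008,0.01,-0.02,0,0.6,0.0015,-0.0005,0.007,0.01,-0.01,0,0.6,0.001,-0.0005,0.004,0,0,0,0.6,0,0,0.0025,0,0,0,0.6,0,0,0.001,0,0,0,0.6,0,0,0,0,0,0,0.6,0,0,0,0,0,0,0.6,0,0,0,0,0,0,0.6])

```text
t: 34.05
position: [0.6285, 0.1184, 0.1178]
ee_rot: [[-0.811, 0.137, 0.569], [0.113, 0.991, -0.077], [-0.574, 0.002, -0.819]]
force: [-0.8, -0.2, -0.5]
opening: 0.0472
```

```bash
python3 rel.py; python3 look.py cell w18 0.078;python3 ov.py w18 0.6574,0.1140,-7.8 240,160,400,300 2.5
```

```text
t 34.05 pos [0.6285 0.1184 0.1178] open 0.0472 F [-0.8 -0.2 -0.5] J [ 12.9  -9.1 120.1 -19.5  37.4 -57. ]
[[-0.811, 0.137, 0.569], [0.113, 0.991, -0.077], [-0.574, 0.002, -0.819]]
tcp in cell mm [-1.14  0.45 49.34] rot needed (tool, 10deg) [ 0.005  0.003 -0.01 ]
force in cell [-0.9 -0.3  0. ]
t 34.05 pos [0.6285 0.1184 0.1178] open 0.0472 F [-0.8 -0.2 -0.5] J [ 12.9  -9.1 120.1 -19.5  37.4 -57. ]
[[-0.811, 0.137, 0.569], [0.113, 0.991, -0.077], [-0.574, 0.002, -0.819]]
t 34.1 pos [0.6285 0.1184 0.1178] open 0.0469 F [-0.2  0.7 -0.9] J [ 12.9  -9.1 120.1 -19.5  37.4 -57. ]
[[-0.811, 0.137, 0.569], [0.113, 0.991, -0.077], [-0.574, 0.002, -0.819]]
[316.5 231.9  84.4 120.6] 0.58 ray [0.6603 0.1156 0.078 ]
```

View pics/w18_ov.png

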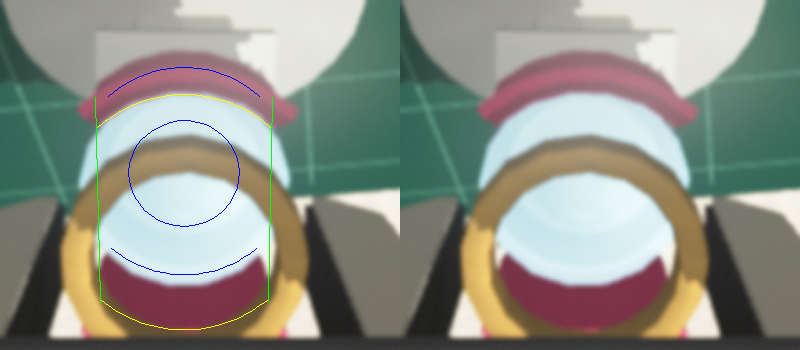

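Emit:
jog_arm(plan=[0.0005,-0.0003,0.003,0,0,0,0.6,0.0005,0,0.005,0,0,0,0.6,0,0,0.006,0,0,0,0.6,0,0,0.005,0,0,0,0.6,0,0,0.003,0,0,0,0.6,0,0,0.0015,0,0,0,0.6,0,0,0.001,0,0,0,0.6,0,0,0,0,0,0,0.6,0,0,0,0,0,0,0.6,0,0,0,0,0,0,0.6])

```text
t: 35.45
position: [0.6424, 0.1161, 0.0954]
ee_rot: [[-0.811, 0.137, 0.569], [0.113, 0.991, -0.077], [-0.574, 0.002, -0.819]]
force: [0.1, 0.2, -0.1]
opening: 0.0469
```

```bash
python3 rel.py
```

```text
t 35.45 pos [0.6424 0.1161 0.0954] open 0.0469 F [ 0.1  0.2 -0.1] J [ 12.2  -4.9 118.9 -20.3  34.3 -56.3]
[[-0.811, 0.137, 0.569], [0.113, 0.991, -0.077], [-0.574, 0.002, -0.819]]
tcp in cell mm [-2.37  0.08 22.95] rot needed (tool, 10deg) [ 0.004  0.002 -0.01 ]
force in cell [-0.   0.2 -0.1]
```

Emit:
jog_arm(plan=[0,0,0.0005,0,0,0,0.6,0,0,0.0005,0,0,0,0.6,0,0,0.0004,0,0,0,0.6,0,0,0,0,0,0,0.6,0,0,0,0,0,0,0.6,0,0,0,0,0,0,0.6,0,0,0,0,0,0,0.6,0,0,0,0,0,0,0.6,0,0,0,0,0,0,0.6,0,0,0,0,0,0,0.6])

```text
t: 36.7
position: [0.6441, 0.1164, 0.0963]
ee_rot: [[-0.81, 0.136, 0.571], [0.113, 0.991, -0.077], [-0.576, 0.002, -0.818]]
force: [-2.5, 0.2, 2.9]
opening: 0.047
```

```bash
python3 - <<'E'
from h import *
Rc=cellR(-7.8)
F=[]
for i in range(4):
    s=get_state();F.append(Rc.T@s["force"]);w=cam("wrist")
print(np.mean(F,0),np.std(F,0))
np.save("w19C.npy",w["C"]);cv2.imwrite("pics/w19.png",w["frame"])
E
python3 rel.py;python3 ov.py w19 0.6574,0.1140,-7.8 240,160,400,300 2.5
```

```text
[-1.16612662 -0.10824673  2.49929602] [0.5194585  0.31635212 0.96341238]
t 36.9 pos [0.644  0.1164 0.0962] open 0.0469 F [-1.5  0.2  1.8] J [ 12.2  -4.8 118.8 -20.4  34.2 -56.2]
[[-0.81, 0.137, 0.571], [0.113, 0.991, -0.077], [-0.576, 0.002, -0.818]]
tcp in cell mm [-0.67  0.58 22.7 ] rot needed (tool, 10deg) [ 0.008  0.015 -0.011]
force in cell [-0.2  0.   2.3]
```

View pics/w19_ov.png

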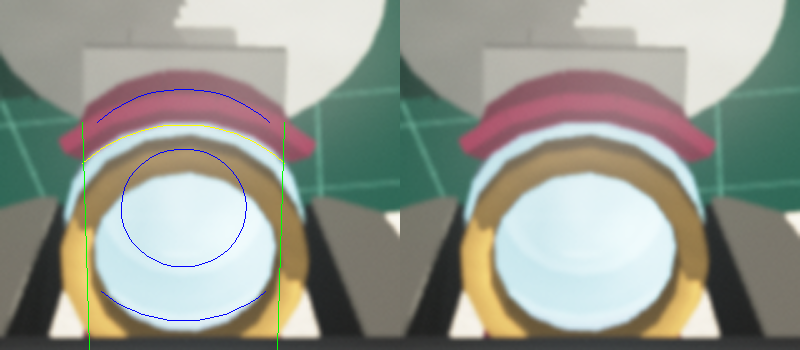

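Emit:
jog_arm(plan=[0.001,-0.0003,-0.0008,0,0.01,0,0.6,0.001,0,0,0,0,0,0.6,0.0005,0,0,0,0,0,0.6,0,0,0.0006,0,0,0,0.6,0,0,0.0006,0,0,0,0.6,0,0,0.0004,0,0,0,0.6,0,0,0,0,0,0,0.6,0,0,0,0,0,0,0.6,0,0,0,0,0,0,0.6,0,0,0,0,0,0,0.6])

```text
t: 38.2
position: [0.6427, 0.1165, 0.0951]
ee_rot: [[-0.81, 0.136, 0.57], [0.113, 0.991, -0.077], [-0.575, 0.002, -0.818]]
force: [-2.6, 0.3, 1.8]
opening: 0.0469
```

```bash
python3 - <<'E'
from h import *
Rc=cellR(-7.8)
F=[]
for i in range(3):
    s=get_state();F.append(Rc.T@s["force"]);w=cam("wrist")
print(np.mean(F,0),np.std(F,0))
np.save("w20C.npy",w["C"]);cv2.imwrite("pics/w20.png",w["frame"])
E
python3 rel.py;python3 ov.py w20 0.6574,0.1140,-7.8 240,160,400,300 2.5
```

```text
[-0.57148913 -0.09617367  2.65239525] [0.38798561 0.50046793 0.34286631]
t 38.35 pos [0.6427 0.1166 0.0951] open 0.0471 F [-1.3 -0.3  1.4] J [ 12.3  -4.9 119.  -20.4  34.2 -56.1]
[[-0.81, 0.136, 0.57], [0.113, 0.991, -0.076], [-0.575, 0.002, -0.818]]
tcp in cell mm [-2.44  0.53 22.58] rot needed (tool, 10deg) [ 0.009  0.01  -0.011]
force in cell [-0.2 -0.5  1.8]
```

View pics/w20_ov.png

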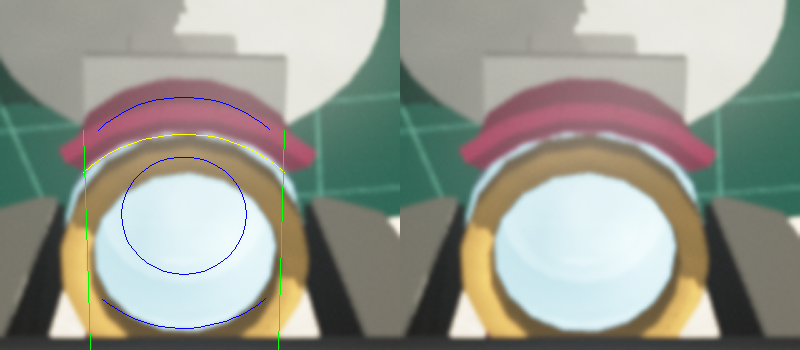

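Ring nearly at the low wall, in contact at 22.6 mm with about 2.6 N. Releasing slowly.

Emit:
jog_arm(plan=[0,0,0,0,0,0,0.47,0,0,0,0,0,0,0.45,0,0,0,0,0,0,0.42,0,0,0,0,0,0,0.38,0,0,0,0,0,0,0.33,0,0,0,0,0,0,0.33,0,0,0,0,0,0,0.33,0,0,0,0,0,0,0.33,0,0,0,0,0,0,0.33,0,0,0,0,0,0,0.33])

```text
t: 39.65
position: [0.6425, 0.1165, 0.0947]
ee_rot: [[-0.811, 0.136, 0.57], [0.113, 0.991, -0.077], [-0.575, 0.002, -0.818]]
force: [-0.1, -0.4, 0.4]
opening: 0.0621
```

```bash
python3 rel.py;python3 look.py retainer_mid w21 0.1;python3 ov.py w21 0.6574,0.1140,-7.8 240,160,400,300 2.5
```

```text
t 39.65 pos [0.6425 0.1165 0.0947] open 0.0621 F [-0.1 -0.4  0.4] J [ 12.3  -4.9 119.  -20.4  34.2 -56.1]
[[-0.811, 0.136, 0.57], [0.113, 0.991, -0.077], [-0.575, 0.002, -0.818]]
tcp in cell mm [-2.78  0.44 22.29] rot needed (tool, 10deg) [ 0.009  0.007 -0.011]
force in cell [ 0.2 -0.4  0.3]
t 39.65 pos [0.6425 0.1165 0.0947] open 0.0621 F [-0.1 -0.4  0.4] J [ 12.3  -4.9 119.  -20.4  34.2 -56.1]
[[-0.811, 0.136, 0.57], [0.113, 0.991, -0.077], [-0.575, 0.002, -0.818]]
t 39.7 pos [0.6425 0.1165 0.0947] open 0.0624 F [0.3 0.2 0.1] J [ 12.3  -4.9 119.  -20.4  34.2 -56.1]
[[-0.811, 0.136, 0.57], [0.113, 0.991, -0.077], [-0.575, 0.002, -0.818]]
[314.8 253.9  97.7  82. ] 0.58 ray [0.6309 0.1182 0.1   ]
```

View pics/w21_ov.png

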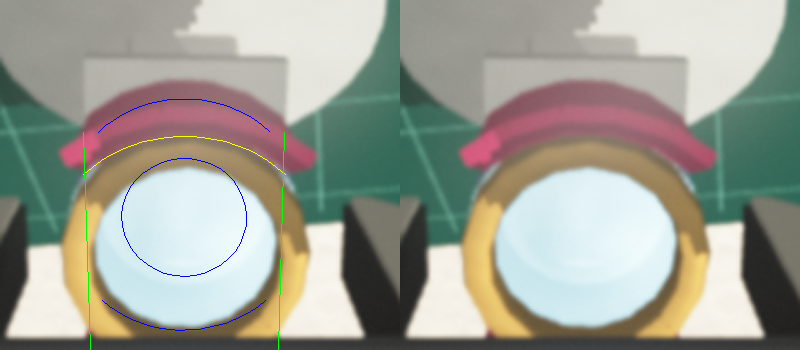

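Emit:
jog_arm(plan=[0,0,-0.006,0,0,0,0.33,0,0,-0.015,0,0,0,0.33,0,0,-0.02,0,0,0,0.33,0,0,-0.02,0,0,0,0.33,0,0,-0.015,0,0,0,0.33,0,0,-0.008,0,0,0,0.33,0,0,-0.003,0,0,0,0.33,0,0,0,0,0,0,0.33,0,0,0,0,0,0,0.33,0,0,0,0,0,0,0.33])

```text
t: 41.05
position: [0.5903, 0.1232, 0.168]
ee_rot: [[-0.811, 0.137, 0.568], [0.113, 0.991, -0.077], [-0.574, 0.002, -0.819]]
force: [0.4, -0.2, -0.9]
opening: 0.0624
```

```bash
cat >> ov.py <<'E'
# predicted stack rims, seated at low wall
big=big0.copy();t=np.linspace(0,2*np.pi,60)
for r,h,col in ((.024,.032,(0,0,255)),(.018,.032,(0,0,255)),(.024,.022,(255,0,0)),(.024,.012,(0,255,0))):
    d(np.c_[-.0035+r*np.cos(t),r*np.sin(t),0*t+h-.0009],col,True)
cv2.imwrite(f"pics/{name}_st.png",np.hstack([big,big0]))
E
python3 rel.py;python3 look.py retainer_mid w22 0.1;python3 ov.py w22 0.6574,0.1140,-7.8 250,110,390,260 2.85; python3 - <<'E'
from h import *
p=cam("scene");cv2.imwrite("pics/scene1.png",p["frame"])
a=p["frame"][150:330,180:460];cv2.imwrite("pics/scene1c.png",cv2.resize(a,None,fx=2.8,fy=2.8,interpolation=cv2.INTER_CUBIC))
E
```

```text
t 41.05 pos [0.5903 0.1232 0.168 ] open 0.0624 F [ 0.4 -0.2 -0.9] J [ 14.8 -19.2 122.7 -18.   45.  -58.1]
[[-0.811, 0.137, 0.568], [0.113, 0.991, -0.077], [-0.574, 0.002, -0.819]]
tcp in cell mm [-3.8200e+00  2.0000e-02  1.1254e+02] rot needed (tool, 10deg) [ 0.007 -0.    -0.011]
force in cell [-0.2 -0.2 -1. ]
t 41.05 pos [0.5903 0.1232 0.168 ] open 0.0624 F [ 0.4 -0.2 -0.9] J [ 14.8 -19.2 122.7 -18.   45.  -58.1]
[[-0.811, 0.137, 0.568], [0.113, 0.991, -0.077], [-0.574, 0.002, -0.819]]
t 41.1 pos [0.5903 0.1232 0.1679] open 0.0627 F [-0.6  0.3 -0.7] J [ 14.8 -19.2 122.7 -18.   45.  -58.1]
[[-0.811, 0.137, 0.568], [0.113, 0.991, -0.077], [-0.573, 0.002, -0.819]]
[313.3 212.8  67.4  68.4] 0.69 ray [0.6367 0.1164 0.1   ]
```

View pics/w22_st.png

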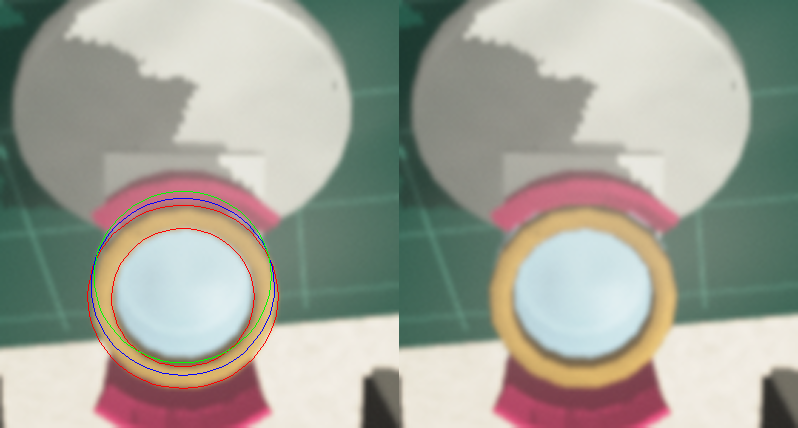

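View pics/scene1c.png

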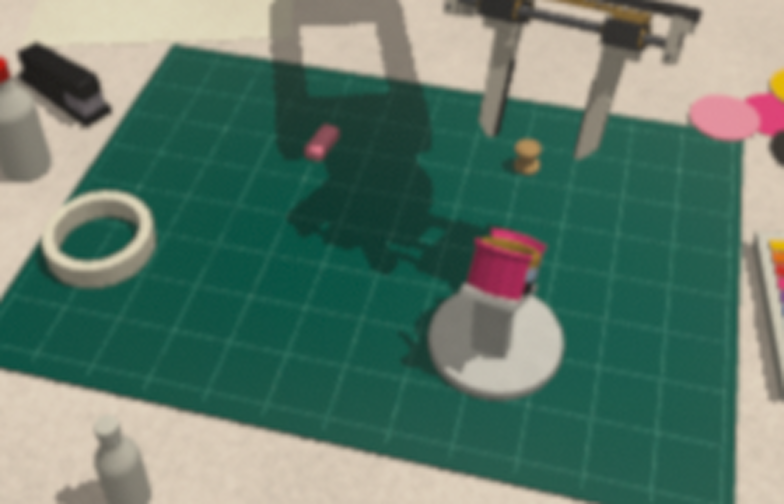

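```bash
python3 - <<'E'
import cv2
a=cv2.imread("pics/scene1.png")[222:262,335:390];cv2.imwrite("pics/sz.png",cv2.resize(a,None,fx=12,fy=12,interpolation=cv2.INTER_CUBIC))
E
```

```text
(no output)
```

View pics/sz.png

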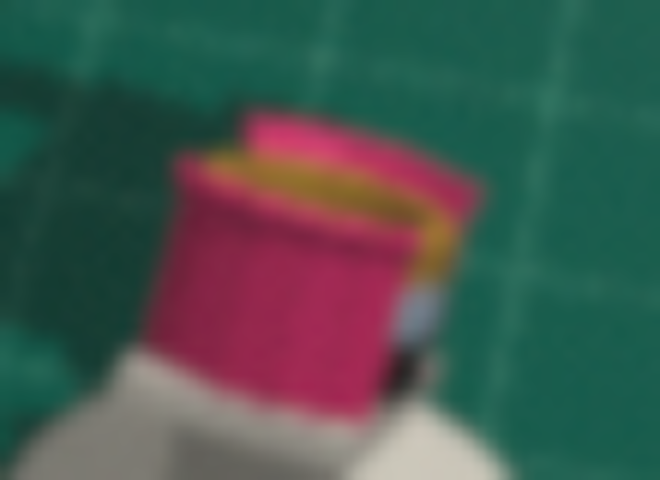

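```bash
python3 -c "
from h import *
print(close_job());st()"
```

```text
the job is handed in; nothing more can be done
None
the job is handed in; nothing more can be done
```

I built the stack in the leaning cell in the order asked: black spacer, then the glass lens dome up, then the brass retaining ring. All three are released, the gripper is backed about 110 mm clear, and the job is handed in. The clock read about 41 s at the last reading, within the 54 s limit.

**Seating:** I lowered the lens and the ring until I felt light contact, about 1.5 N and 2.6 N, before opening slowly. The spacer showed no clear contact force when I let it go, but the pictures afterwards show it on the floor against the low wall. The ring first touched about 3 mm up the slope, so I lifted it slightly, moved it toward the low wall and set it down again before releasing it.

**Last checks:** In the final wrist picture, the ring's outline falls within a pixel or two of where a fully seated stack should be. In the scene picture, black, blue and brass lie parallel in the cell's open side. The eraser, spool, tape, stapler and the other things still in view had not moved.

**Disagreements:** The floor contact heights came out about 1 mm lower than the stated floor height with my camera fit, and the ring's contact about 0.5 mm higher than I then expected. Both are within the calibration error.

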